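Press a jug cap's sealing plug home in bench-mounted locking pliers

TASK

Slide the black jug cap along its channel until it rests against the stop pins, then gently push the green handle of the locking pliers down past dead centre so that they lock on the cap by themselves and press its white plug home. Then let go of the handle and flick the orange release lever down so that the pliers spring open, leaving the cap with its plug home at the stop pins and the bottles and blue tub undisturbed. Feel your way: do not shove the cap hard against the pins, and do not lean on the handle or lever once they have reached the end of their travel.

Things in the scene. Friction and masses are not known exactly. Their poses are not given: they have to be found in the camera images.
- pliers: Locking pliers bolted to the bench, working in a vertical plane. Origin on the table under the upper handle's hinge; +y runs along the pliers from jaws to handles, z up; all centred on x = 0. Along y in mm: channel's open end -227, seat -112, handle hinge 0 (88 high), handle end about +124, lever end +195. The jaw, 20 wide, overhangs the seat from y = -123 on; open, it reaches 120 above the table.
- seat (a point): Point on the flat anvil, 50 mm above the table, where the cap's origin lies when the cap rests against both brass stop pins (9 mm tall, 23 mm beyond this point in y, 16 mm to either side). Axes as the pliers. Channel between dark rails (6 mm tall, 53 mm apart) leads to it from 115 mm before it; the cap is pushed home along the pliers' +y.
- cap: Loose black ribbed jug cap, 50 mm diameter, 18 mm tall, about 70 g, lying in the channel, 30 to 55 mm short of the seat. Origin at the centre of its underside, z up. Slides freely on the anvil; keep the push below 20 N.
- plug (a joint): How far the white sealing plug (30 mm disc in the middle of the cap's top) stands above its home position, m: 0 = home (its top is then 3 mm above the cap's top), 3 to 6 mm proud at the start. Stiff: takes about 9 N, which the jaw's sprung rubber pad gives when the pliers lock.
- jaw (a joint): Angle of the upper jaw, rad: about 0.05 = closed on the cap, about 0.33 = wide open, where its spring holds it. It moves with the handle, but hardly at all near dead centre, so it cannot tell whether the pliers have locked; if they have not, they spring open again when the handle is let go.
- handle_top (a point): Point on top of the green handle, 19 mm from its free end, 105 mm from its hinge; 24 mm wide, y along it. Push here with closed fingertips, following its arc. Open, it slopes up 25 to 37 deg; it ends 76 to 98 mm above the table: a screw decides, unreadable. Resistance 5 N, rising to 11, fading to nothing at dead centre 5 mm before the stop; then it snaps down itself. Keep below 25 N.
- lever_pad (a point): Middle of the top of the orange release lever's thumb pad (24 mm in x, 34 mm in y, 7 mm thick), 57 mm above the table at rest, 45 mm beyond the lever's hinge in the pliers' +y. Pressed down 10 to 15 mm with 3 to 8 N it prises the pliers over centre; they spring open and the handle flies up beside it. It stops after 20 mm; keep below 25 N. It springs back.
- lever (a joint): Angle of the release lever, rad: 0 = at rest, 0.45 = pressed to its stop; the pliers let go at about 0.3.
- bottle_a: Bystander: small full juice bottle with a black cap, 48 mm diameter, 129 mm tall, standing between the robot and the pliers. Origin at the centre of its underside.
- bottle_b: Bystander: like bottle_a.
- plug_tub: Bystander: open blue tub 75 x 95 x 40 mm on the far side of the pliers. Origin at the centre of its underside.
Mind the look-alikes: they are no part of the job. What is shaped like the cap but pink or yellow is not meant.

How it is judged:
By the outcome, as a careful person would: the job done as asked, in the order asked, and still so for the second after the job is handed in, with the robot touching nothing.
It also fails if it takes over 72 s, if anything falls off the work surface, if the arm or the gripper's body presses on something with over 40 N, if the wrist force passes 120 N, or if a joint passes its speed limit or range.

ROBOT

A 6-joint arm with a two-finger parallel gripper is mounted at the origin on the work surface. World frame = base frame: x ahead of the robot, y to its left, z up, the work surface at z = 0. Lengths are in m, angles in rad, forces in N, time in s.
With the tool pointing down it reaches from about 0.325 to 0.9 m from the base axis. Payload 3.5 kg.
Tool frame: the origin (TCP) lies between the finger pads; the fingertips stand 25 mm ahead of it and the grasp point (between the pads) lies 6 mm ahead of it (manip.finger_overhang is the distance from the TCP to the fingertips, in m); z points along the fingers, x is the direction in which the jaws open and shut, and the axes are right-handed (so a half turn about z gives the same grasp; the last joint's range is limited). The gripper opens to 85 mm and grips with 20 to 120 N. Pads are 22 mm wide; open, the fingers measure 114 mm over their backs; the gripper's body (76 mm by 85 mm) begins 54 mm behind the grasp point. The pads swing forward as they close: fully open they stand 13 mm farther back than shut.
Start: joints at [1.146, 0.276, -0.026, 1.268, 0, 1.467], TCP at [0.198, 0.593, 0.256] pointing down, gripper open.
Joint ranges: [-3.12, 3.12], [-0.85, 1.88], [-1.08, 1.24], [-1.95, 2.15], [-1.57, 1.53], [-3.14, 3.14]. Speed limits (rad/s): [2.57, 2.57, 3.14, 3.14, 3.14, 3.14].

INTERFACE

Orientations are given as a unit quaternion [w, x, y, z].
In Python, from rig import manip gives the robot as it stands.
- The arm moves only by the tool send_rows, never from a script. Its argument "series" is a list of rows, each an object of numbers: "tx", "ty", "tz": the shift along the world's x, y, z in mm; "yaw": the turn about the world's z in rad. A call has 1 to 12 rows; each row shifts and turns the commanded pose from where the row before left it; what a row does not reach is not made up. A row lasts 1/10 s, in which the tool goes at most 50 mm and 8.59 degrees, less where a joint would pass 70% of its speed; a pose out of reach is approached as far as the arm can. A call with a gripper value outside its range is refused whole. "jaw" is the finger opening in mm, from 0 to 85.4, set as the call begins (left out, the last holds). The fingers move at their own pace and stop on an object; "squeeze" is the grip in N (left out, the last holds). Time passes only in rows, so rows that do not move let the fingers close. It gives the time, the measured TCP pose, the force and the opening at its end, in the units of the state.
- manip.observe(): the state, without advancing time (a new reading comes with each control period).
- manip.camera(name): name is "scene" or "top" or "wrist"; returns the picture (420x560x3 uint8, red, green, blue); there is no depth.
- manip.calibration(name): a dict with "intrinsics" (3x3 intrinsics, pixels), "k1" (the pictures are not rectified: a ray, as slopes to the right and down, at radius r is drawn at 1 + k1 r^2 times it, then the intrinsics apply), "extrinsics" (4x4, takes a point from world to camera coordinates). Camera axes: x right, y up, looking along -z (the intrinsics and any distortion apply to the point x, -y, -z); pixel columns grow to the right and rows downward; lengths in m; the calibration is good to about 2 mm. A picture is of the moment at which its call begins: read the wrist's pose just before it. calibration takes no time and is no camera call; for the wrist camera it gives the pose at the moment of the call.
- manip.sign_off(): hands the job in, once; it reports no verdict.
The state is a dict: "clock": time; "joint_pos": joint angles; "qvel": joint speeds; "effort": joint torques, N m; "ee_pos": TCP position; "tcp_rot": TCP orientation; "ft_force": force on the tool from outside, world axes, zero at the start; "torque": the same for the moment, N m; "gripper_width": finger opening in m.
Only numpy, scipy, OpenCV 4.12 (cv2) and the standard library are available. Lean on these libraries where they do the work, as an engineer would, in place of code of your own. Each camera call takes 0.05 s, during which the arm holds its last target.

## Working session

There is one attempt and no reset: what is moved stays moved. The work goes in short steps, Python scripts to look and compute and a tool call to move; the robot and the scene stay as the last step left them, time stands still between calls to the robot, and variables do not carry over. Pictures are saved under pics/ and viewed, and the job is handed in when it is done.

Besides the shell and the picture viewer there is one more tool, called after "Call:" as name([rows], argument=value, ...), one row to a line, values as JSON. send_rows: Moves the arm, as the interface text tells. Its arguments: {"type":"object","properties":{"series":{"type":"array","items":{"type":"object","properties":{"tx":{"type":"number"},"ty":{"type":"number"},"tz":{"type":"number"},"yaw":{"type":"number"}}}},"jaw":{"type":"number"},"squeeze":{"type":"number"}},"required":["series"]}

```bash
ls; mkdir -p pics; python3 - <<'E'
from rig import manip
import cv2
print(manip.observe())
for n in ("scene","top","wrist"):
    c=manip.calibration(n); print(n,c)
    im=manip.camera(n); cv2.imwrite(f"pics/{n}0.png",im[:,:,::-1])
E
```

```text
pics
{'clock': 0.0, 'joint_pos': array([ 1.14562018e+00,  2.77149990e-01, -2.79230382e-02,  1.26798772e+00,
        4.18992142e-06,  1.46738646e+00]), 'qvel': array([ 0.00117059, -0.00199306, -0.00166763, -0.00059216, -0.0016332 ,
       -0.00056195]), 'effort': array([ 1.13554641e-03, -4.45506012e+01,  2.95203888e+01,  1.64528098e-02,
       -6.75962838e-05, -1.05594424e-05]), 'ee_pos': array([0.19736009, 0.59224381, 0.25512922]), 'tcp_rot': array([ 5.61841124e-04,  8.11246264e-01,  5.84703529e-01, -9.82973866e-04]), 'ft_force': array([0.42424829, 0.61958636, 0.00965027]), 'torque': array([ 0.08613172, -0.00992554, -0.00218383]), 'gripper_width': 0.0853301554469564}
scene {'intrinsics': array([[537.31560657,   0.        , 280.10057758],
       [  0.        , 537.31560657, 210.27336588],
       [  0.        ,   0.        ,   1.        ]]), 'k1': -0.07599925359145739, 'extrinsics': array([[-0.81642078,  0.57709158,  0.02055266,  0.40862856],
       [-0.41278296, -0.60812019,  0.67808559,  0.19288281],
       [ 0.40381597,  0.54511938,  0.73469553, -1.10603385],
       [ 0.        ,  0
[... 266 characters left out ...]
.01796437, -0.9996038 , -0.02166833,  0.04505128],
       [ 0.98231569,  0.01360579,  0.18673715, -0.5458504 ],
       [-0.18636835, -0.02463976,  0.98217092, -0.73928144],
       [ 0.        ,  0.        ,  0.        ,  1.        ]])}
wrist {'intrinsics': array([[372.71297944,   0.        , 276.54317516],
       [  0.        , 372.71297944, 213.71753096],
       [  0.        ,   0.        ,   1.        ]]), 'k1': -0.009947500338138604, 'extrinsics': array([[ 0.31555332,  0.94890466, -0.00245975, -0.62363116],
       [-0.9062934 ,  0.30061305, -0.29709269,  0.04050558],
       [-0.28117321,  0.09597784,  0.95484548, -0.38120836],
       [ 0.        ,  0.        ,  0.        ,  1.        ]])}
```

View pics/scene0.png

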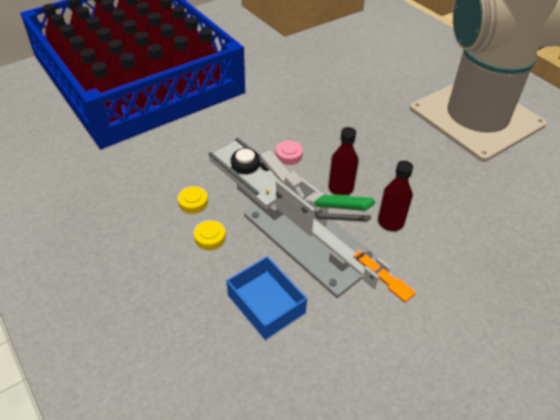

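View pics/top0.png

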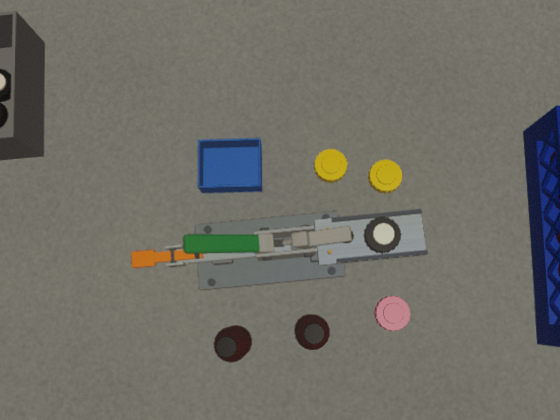

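View pics/wrist0.png

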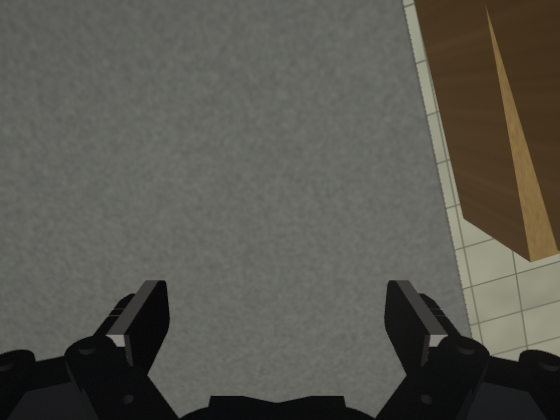

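Top view: the pliers run across with handles to the left (+y). The cap is at about (383,234), the handle end at (187,244), the lever pad at (145,258) and the tub at (230,165). The bottles are at (233,344) and (312,332). Next I measure these points.

```bash
cat > h.py <<'E'
import numpy as np, cv2
from rig import manip
def ray(n,uv,c=None):
    c=c or manip.calibration(n); K=c["intrinsics"];E=c["extrinsics"]
    d=np.array([c["k1"],0,0,0,0.])
    p=cv2.undistortPoints(np.array([[uv]],float),K,d)[0,0]
    R=E[:3,:3];o=-R.T@E[:3,3]
    return o,R.T@np.array([p[0],-p[1],-1.])
def plane(n,uv,z):
    o,d=ray(n,uv); return o+d*(z-o[2])/d[2]
def tri(a,ua,b,ub):
    o1,d1=ray(a,ua);o2,d2=ray(b,ub);d1/=np.linalg.norm(d1);d2/=np.linalg.norm(d2)
    t=np.linalg.lstsq(np.c_[d1,-d2],o2-o1,rcond=None)[0]
    p,q=o1+d1*t[0],o2+d2*t[1]
    return (p+q)/2,np.linalg.norm(p-q)
def proj(n,P):
    c=manip.calibration(n);K=c["intrinsics"];E=c["extrinsics"]
    x=E[:3,:3]@np.array(P,float)+E[:3,3]; s=np.array([x[0],-x[1]])/-x[2]
    s=s*(1+c["k1"]*(s@s)); return K[:2,:2]@s+K[:2,2]
def blobs(im,lo,hi,amin=40):
    h=cv2.cvtColor(im,cv2.COLOR_RGB2HSV); m=cv2.inRange(h,np.array(lo),np.array(hi))
    cs,_=cv2.findContours(m,cv2.RETR_EXTERNAL,cv2.CHAIN_APPROX_NONE)
    return sorted([c for c in cs if cv2.contourArea(c)>amin],key=cv2.contourArea,reverse=True)
E
python3 - <<'E'
from h import *
for n in("top","scene"):
    im=cv2.imread(f"pics/{n}0.png")[:,:,::-1].copy()
    for nm,lo,hi in(("green",(45,100,40),(85,255,255)),("orange",(8,180,120),(20,255,255)),("black",(0,0,0),(180,255,45)),("white",(0,0,170),(180,70,255)),("blue",(105,150,60),(125,255,255))):
        for c in blobs(im,lo,hi)[:6]:
            r=cv2.minAreaRect(c); print(n,nm,np.round(r[0],1),np.round(r[1],1),round(r[2],1),cv2.contourArea(c))
            if nm in("green","orange"): print(np.round(cv2.boxPoints(r),1).tolist())
    z={"top":(120,190,320,120),"scene":(200,120,230,190)}[n]
    x,y,w,h=z; cv2.imwrite(f"pics/{n}z.png",cv2.resize(im[y:y+h,x:x+w,::-1],None,fx=2.5 if n=="top" else 3,fy=2.5 if n=="top" else 3,interpolation=cv2.INTER_CUBIC))
E
```

```text
top green [221.  243.5] [17. 74.] 90.0 1207.5
[[184.0, 235.0], [258.0, 235.0], [258.0, 252.0], [184.0, 252.0]]
top orange [150.9 257.6] [15.6 39.2] 84.3 454.5
[[130.60000610351562, 251.6999969482422], [169.60000610351562, 247.8000030517578], [171.10000610351562, 263.3999938964844], [132.10000610351562, 267.29998779296875]]
top orange [184. 255.] [ 8. 20.] 90.0 111.0
[[174.0, 251.0], [194.0, 251.0], [194.0, 259.0], [174.0, 259.0]]
top black [ 5. 85.] [10. 32.] 0.0 170.0
top black [  3.5 114.5] [ 7. 23.] 0.0 110.0
top white [383.5 233.5] [19. 19.] 90.0 288.5
top blue [229. 165.] [52. 62.] 90.0 2942.5
top blue [551.4 231.8] [186.9  20.6] 86.1 2598.5
top blue [557.  129.5] [47.  4.] 90.0 77.5
top blue [551.3 138.3] [14.1 13. ] 56.3 62.0
scene green [344.1 201.3] [58.  13.3] 4.6 612.5
[[314.6000061035156, 205.60000610351562], [315.70001220703125, 192.39999389648438], [373.5, 197.0], [372.3999938964844, 210.1999969482422]]
scene orange [394.7 284.6] [40.6 13.9] 38.7 434.0
[[374.5, 277.3999938964844], [383.20001220703125, 266.5], [414.8999938964844, 291.8999938964844], [406.20001220703125, 
[... 225 characters left out ...]
14.7] 49.8 661.5
scene black [95.  26.1] [73.6 14.2] 46.2 601.0
scene black [123.  20.] [67.9 14.1] 45.0 519.0
scene black [144.5  10.4] [41.3 12.8] 42.4 276.0
scene black [248.7 163.4] [17.4 33.7] 85.0 233.0
scene black [404. 170.] [16. 14.] 90.0 184.5
scene white [388.8 298. ] [143.1 208.5] 11.8 10251.5
scene white [233.4 128. ] [198.6 116.5] 9.6 6173.5
scene white [480.9 113.6] [130.3  71.1] 34.3 3055.5
scene white [385.3  51.7] [92.8 68.2] 4.8 2731.0
scene white [ 21. 368.] [ 42. 102.] 0.0 2133.0
scene white [547.1 149.4] [40.9 46. ] 54.5 850.0
scene blue [138.3  49.8] [155.3 195.8] 68.6 10672.5
scene blue [266.5 295.6] [73.4 57.5] 50.4 3662.5
scene blue [61.2  4.2] [12.7 13.9] 40.6 82.0
```

View pics/topz.png

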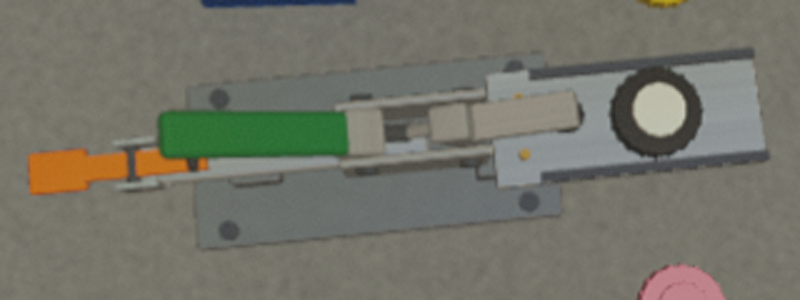

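View pics/scenez.png

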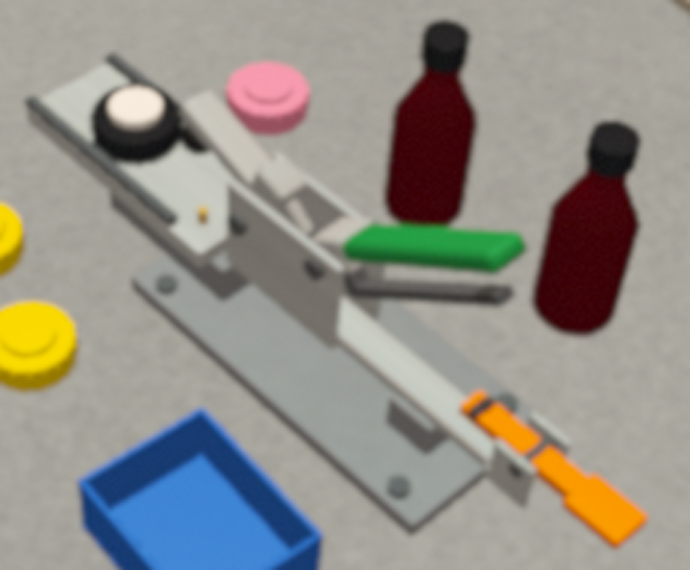

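```bash
python3 - <<'E'
from h import *
f=lambda x,y:(x/2.5+120,y/2.5+190)
g=lambda x,y:(x/3+200,y/3+120)
P=lambda s,v:print(s,np.round(np.array(v)*1000,1))
lp=plane("top",f(58,170.5),.057);P("lever",lp)
P("lever tri",tri("top",f(28,150),"scene",g(645,518))[0]); P("lever tri2",tri("top",f(30,193),"scene",g(615,545))[0])
P("cap",plane("top",(383.5,233.5),.0755)); P("capblack",plane("top",f(656,111),.068))
P("captri",tri("top",(383.5,233.5),"scene",g(136,104))[0])
a=plane("top",f(752,50),.056);b=plane("top",f(768,157),.056);P("open end",a);P("",b);P("mid",(a+b)/2)
P("pins",plane("top",f(523,155),.059));P("pin2",plane("top",f(518,98),.059)); P("pin scene",plane("scene",g(203,210),.059))
ax=lp-(a+b)/2; print("angle from +y (deg)",np.degrees(np.arctan2(-ax[0],ax[1])),np.linalg.norm(ax[:2]))
P("handle end tri",tri("top",f(160,135),"scene",g(515,245)))if 0 else None
p,e=tri("top",f(163,115),"scene",g(522,243));P("hand corner R",p);print(e)
p,e=tri("top",f(163,153),"scene",g(505,262));P("hand corner L",p);print(e)
# tub and bottles
im=cv2.imread("pics/top0.png")
P("tub c",plane("top",(229,165),.04))
P("bottleA cap", plane("top",(314,333),.129));P("bottleB cap", plane("top",(226,347),.129))
for u in((348,135),(404,170)):P("scene cap",plane("scene",u,.122))
E
```

```text
lever [468.3 243.4  57. ]
lever tri [473.5 261.2  76.1]
lever tri2 [461.  259.1  38.2]
cap [506.4 -96.2  75.5]
capblack [506.2 -95.9  68. ]
captri [506.2 -96.1  75. ]
open end [ 544.1 -153.9   56. ]
 [ 482.4 -161.2   56. ]
mid [ 513.3 -157.5   56. ]
pins [481.2 -21.8  59. ]
pin2 [513.8 -19.   59. ]
pin scene [513.1 -19.   59. ]
angle from +y (deg) 6.405141103285474 0.4035146627967894
hand corner R [481.2 165.9 176.1]
0.012140809367839686
hand corner L [471.3 162.5 153.4]
0.006361720969640694
tub c [612. 127.  40.]
bottleA cap [371.3   2.2 129. ]
bottleB cap [351.9 112.3 129. ]
scene cap [370.4   1.8 122. ]
scene cap [353. 113. 122.]
```

Call:
send_rows([
  {"tx": 16,"ty": -37,"yaw": 0.0433},
  {"tx": 16,"ty": -37,"yaw": 0.0433},
  {"tx": 16,"ty": -37,"yaw": 0.0433},
  {"tx": 16,"ty": -37,"yaw": 0.0433},
  {"tx": 16,"ty": -37,"yaw": 0.0433},
  {"tx": 16,"ty": -37,"yaw": 0.0433},
  {"tx": 16,"ty": -37,"yaw": 0.0433},
  {"tx": 16,"ty": -37,"yaw": 0.0433},
  {"tx": 16,"ty": -37,"yaw": 0.0433},
  {"tx": 16,"ty": -37,"yaw": 0.0433},
], jaw=0, squeeze=30)

```text
schema error: expected keys tx, ty, tz, yaw
```

Call:
send_rows([
  {"tx": 16,"ty": -37},
  {"tx": 16,"ty": -37},
  {"tx": 16,"ty": -37},
  {"tx": 16,"ty": -37},
  {"tx": 16,"ty": -37},
  {"tx": 16,"ty": -37},
  {"tx": 16,"ty": -37},
  {"tx": 16,"ty": -37},
  {"tx": 15,"ty": -37},
  {"tx": 12,"ty": -37},
  {},
  {},
])

```text
schema error: expected keys tx, ty, tz, yaw
```

```bash
python3 - <<'E'
from h import *
print(manip.finger_overhang); s=manip.observe();print(s)
c=manip.calibration("wrist")
im=manip.camera("wrist");cv2.imwrite("pics/w1.png",im[:,:,::-1])
cv2.imwrite("pics/s1.png",manip.camera("scene")[:,:,::-1])
E
```

```text
0.025
{'clock': 0.15, 'joint_pos': array([ 1.14560608e+00,  2.76977506e-01, -2.75958182e-02,  1.26799314e+00,
        2.47648107e-05,  1.46739284e+00]), 'qvel': array([-0.00034217, -0.0032041 ,  0.00556242, -0.00166784,  0.00191098,
        0.00018663]), 'effort': array([ 1.16331253e-04, -4.46058118e+01,  2.95638388e+01,  1.05195164e-02,
       -7.19081550e-05, -3.21808670e-06]), 'ee_pos': array([0.1974285 , 0.59238692, 0.25539048]), 'tcp_rot': array([ 4.29878425e-04,  8.11252458e-01,  5.84695362e-01, -7.73756861e-04]), 'ft_force': array([-0.04284998,  0.84838891,  0.70348592]), 'torque': array([-0.00443717, -0.01753257,  0.01154929]), 'gripper_width': 0.08575793389266186}
```

View pics/w1.png

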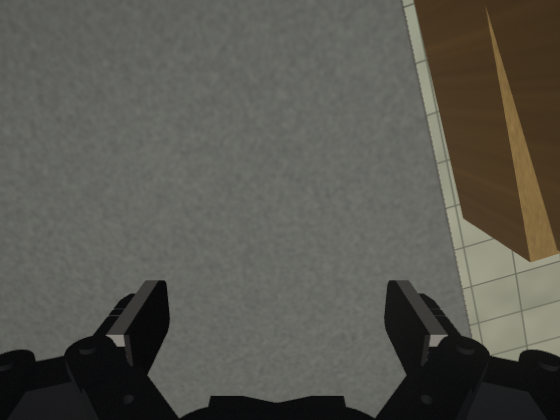

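View pics/s1.png

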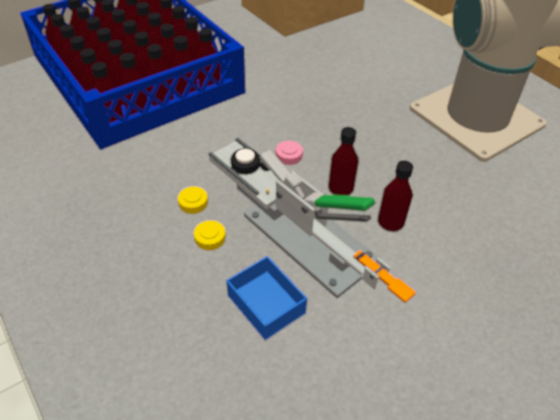

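The move was refused because each row needs all four keys, and nothing in the pictures has changed. I'm resending it.

Call:
send_rows([
  {"tx": 16,"ty": -37,"tz": 0,"yaw": 0.0433},
  {"tx": 16,"ty": -37,"tz": 0,"yaw": 0.0433},
  {"tx": 16,"ty": -37,"tz": 0,"yaw": 0.0433},
  {"tx": 16,"ty": -37,"tz": 0,"yaw": 0.0433},
  {"tx": 16,"ty": -37,"tz": 0,"yaw": 0.0433},
  {"tx": 16,"ty": -37,"tz": 0,"yaw": 0.0433},
  {"tx": 16,"ty": -37,"tz": 0,"yaw": 0.0433},
  {"tx": 16,"ty": -37,"tz": 0,"yaw": 0.0433},
  {"tx": 16,"ty": -37,"tz": 0,"yaw": 0.0433},
  {"tx": 16,"ty": -37,"tz": 0,"yaw": 0.0433},
], jaw=0, squeeze=30)

```text
clock: 1.25
ee_pos: [0.358, 0.2214, 0.2565]
tcp_rot: [0.0, 0.666, 0.746, 0.0]
ft_force: [0.4, -0.1, -0.4]
gripper_width: 0.0004
```

Call:
send_rows([
  {"tx": 16,"ty": -37,"tz": 0,"yaw": 0},
  {"tx": 16,"ty": -37,"tz": 0,"yaw": 0},
  {"tx": 16,"ty": -37,"tz": 0,"yaw": 0},
  {"tx": 16,"ty": -37,"tz": 0,"yaw": 0},
  {"tx": 16,"ty": -37,"tz": 0,"yaw": 0},
  {"tx": 16,"ty": -37,"tz": 0,"yaw": 0},
  {"tx": 16,"ty": -37,"tz": 0,"yaw": 0},
  {"tx": 16,"ty": -37,"tz": 0,"yaw": 0},
  {"tx": 15,"ty": -37,"tz": 0,"yaw": 0},
  {"tx": 12,"ty": -37,"tz": 0,"yaw": 0},
  {"tx": 0,"ty": 0,"tz": 0,"yaw": 0},
  {"tx": 0,"ty": 0,"tz": 0,"yaw": 0},
])

```text
clock: 2.45
ee_pos: [0.5125, -0.1477, 0.256]
tcp_rot: [-0.001, 0.667, 0.745, -0.0]
ft_force: [-0.0, 0.5, -0.2]
gripper_width: -0.0
```

```bash
python3 - <<'E'
from h import *
s=manip.observe();print(s)
im=manip.camera("wrist");cv2.imwrite("pics/w2.png",im[:,:,::-1])
cv2.imwrite("pics/s2.png",manip.camera("scene")[:,:,::-1])
E
```

```text
{'clock': 2.45, 'joint_pos': array([-4.01923763e-01,  1.15223838e-01, -2.24852225e-01,  1.23179923e+00,
        3.50092618e-04, -5.11402852e-01]), 'qvel': array([ 0.02959983, -0.0196452 , -0.02466184,  0.00562655,  0.00101727,
        0.00110653]), 'effort': array([-9.02845636e-01, -3.49867988e+01,  2.97848225e+01, -1.70936538e-01,
       -5.20163833e-02, -1.09878264e-02]), 'ee_pos': array([ 0.51251337, -0.14766399,  0.25598519]), 'tcp_rot': array([-5.67108176e-04,  6.67360239e-01,  7.44734845e-01, -8.49727676e-06]), 'ft_force': array([-0.04898149,  0.46756592, -0.17640967]), 'torque': array([0.02899092, 0.03589954, 0.06891008]), 'gripper_width': -1.926606821103034e-05}
```

View pics/w2.png

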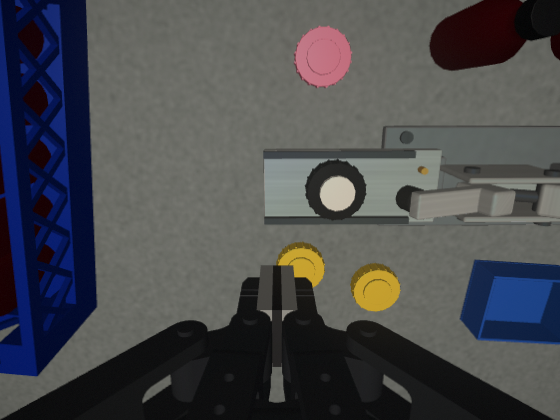

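View pics/s2.png

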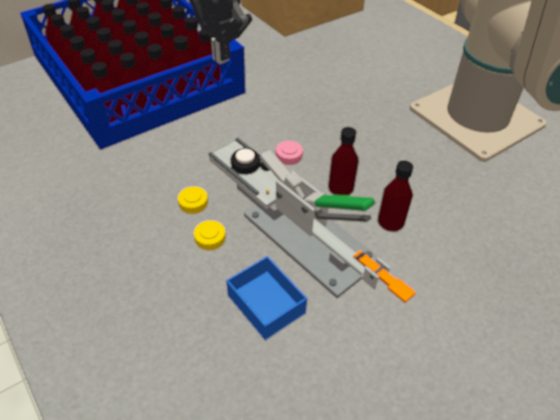

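```bash
python3 - <<'E'
from h import *
im=cv2.imread("pics/w2.png")
cv2.imwrite("pics/w2z.png",cv2.resize(im[130:250,240:460],None,fx=3.5,fy=3.5,interpolation=cv2.INTER_CUBIC))
P=lambda s,v:print(s,np.round(np.array(v)*1000,1))
w="wrist"
P("rail far L",plane(w,(264,150),.056));P("rail near L",plane(w,(264,223),.056))
P("rail far R",plane(w,(415,150),.056));P("rail near R",plane(w,(415,223),.056))
P("pin",plane(w,(423,171),.059));P("plug",plane(w,(338,194),.0755));P("tip?",plane(w,(276,268),.231))
E
```

```text
rail far L [ 480.7 -161.    56. ]
rail near L [ 546.  -154.3   56. ]
rail far R [466.2 -32.9  56. ]
rail near R [530.8 -18.4  56. ]
pin [482.8 -23.3  59. ]
plug [507.3 -96.   75.5]
tip? [ 506.1 -147.7  231. ]
```

View pics/w2z.png

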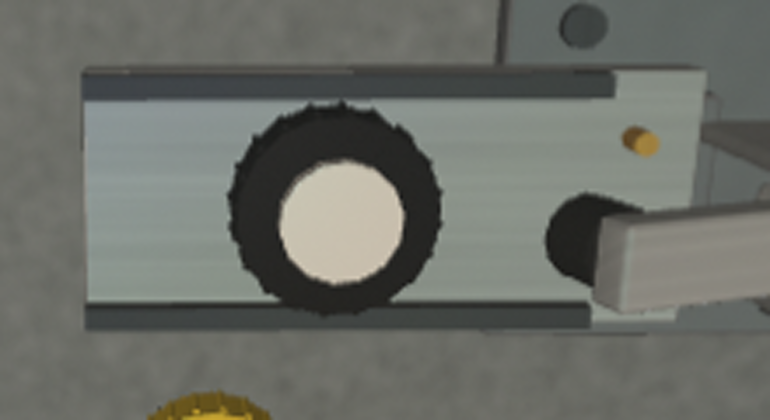

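Call:
send_rows([
  {"tx": 0,"ty": 0,"tz": -25,"yaw": 0},
  {"tx": 0,"ty": 0,"tz": -25,"yaw": 0},
  {"tx": 0,"ty": 0,"tz": -25,"yaw": 0},
  {"tx": 0,"ty": 0,"tz": -25,"yaw": 0},
  {"tx": 0,"ty": 0,"tz": -25,"yaw": 0},
  {"tx": 0,"ty": 0,"tz": -20,"yaw": 0},
  {"tx": 0,"ty": 0,"tz": -15,"yaw": 0},
  {"tx": 0,"ty": 0,"tz": -10,"yaw": 0},
  {"tx": 0,"ty": 0,"tz": -2,"yaw": 0},
  {"tx": 0,"ty": 0,"tz": 0,"yaw": 0},
  {"tx": 0,"ty": 0,"tz": 0,"yaw": 0},
])

```text
clock: 3.65
ee_pos: [0.5134, -0.1472, 0.0853]
tcp_rot: [0.001, 0.667, 0.745, 0.0]
ft_force: [0.6, -0.2, 0.7]
gripper_width: -0.0001
```

```bash
python3 - <<'E'
from h import *
s=manip.observe();print(s["ee_pos"],s["ft_force"])
im=manip.camera("wrist");cv2.imwrite("pics/w3.png",im[:,:,::-1])
E
```

```text
[ 0.51344852 -0.14716076  0.08529322] [ 0.63812917 -0.17411382  0.68237206]
```

View pics/w3.png

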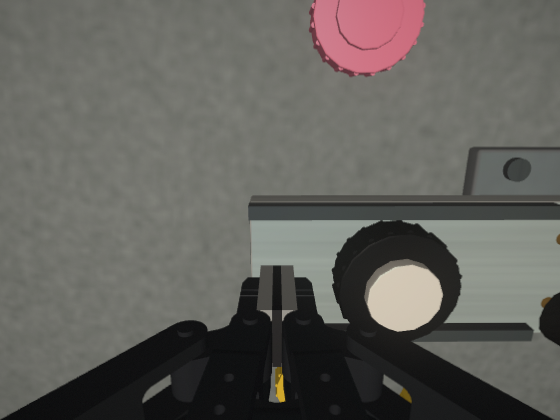

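Call:
send_rows([
  {"tx": -0.5,"ty": 4.5,"tz": 0,"yaw": 0},
  {"tx": -0.5,"ty": 4.5,"tz": 0,"yaw": 0},
  {"tx": -0.5,"ty": 4.5,"tz": 0,"yaw": 0},
  {"tx": -0.5,"ty": 4.5,"tz": 0,"yaw": 0},
  {"tx": -0.5,"ty": 4.5,"tz": 0,"yaw": 0},
  {"tx": -0.5,"ty": 4.5,"tz": 0,"yaw": 0},
  {"tx": -0.5,"ty": 4.5,"tz": 0,"yaw": 0},
  {"tx": -0.5,"ty": 4.5,"tz": 0,"yaw": 0},
  {"tx": -0.5,"ty": 4.5,"tz": 0,"yaw": 0},
  {"tx": -0.5,"ty": 4.5,"tz": 0,"yaw": 0},
  {"tx": -0.5,"ty": 4.5,"tz": 0,"yaw": 0},
  {"tx": 0,"ty": 0,"tz": 0,"yaw": 0},
])

```text
clock: 4.9
ee_pos: [0.5071, -0.097, 0.0843]
tcp_rot: [-0.0, 0.666, 0.746, 0.0]
ft_force: [0.1, -0.5, -0.1]
gripper_width: 0.0001
```

```bash
python3 - <<'E'
from h import *
s=manip.observe();print(s["ee_pos"],s["ft_force"])
im=manip.camera("top");cv2.imwrite("pics/t4.png",im[:,:,::-1])
im=manip.camera("scene");cv2.imwrite("pics/s4.png",cv2.resize(im[100:260,190:430,::-1],None,fx=3,fy=3))
im=manip.camera("wrist");cv2.imwrite("pics/w4.png",im[:,:,::-1])
E
```

```text
[ 0.50705676 -0.09695142  0.0842899 ] [ 0.14060445 -0.48691164 -0.13330389]
```

View pics/w4.png

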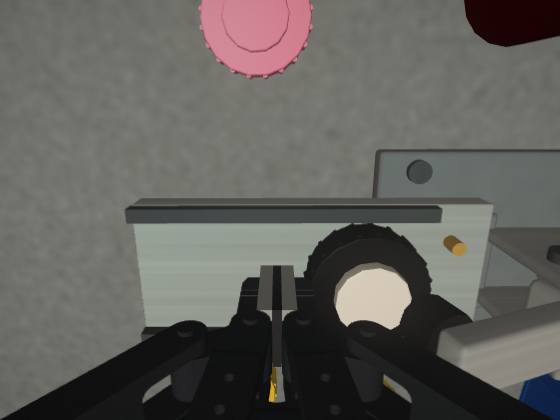

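View pics/s4.png

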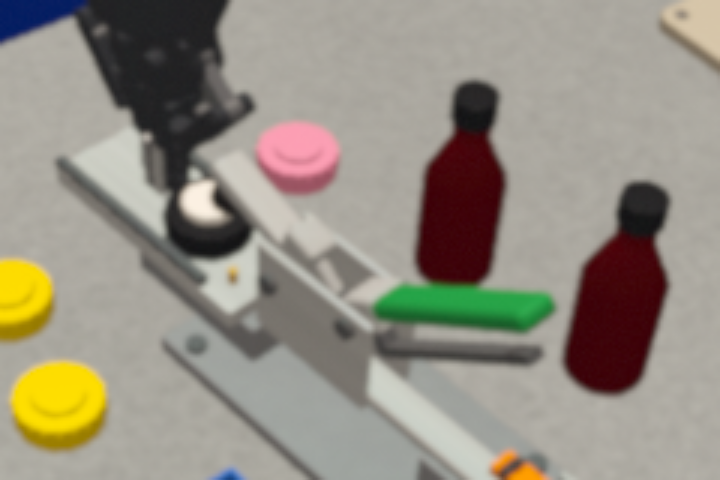

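```bash
python3 - <<'E'
from h import *
print(plane("wrist",(373,299),.0755))
E
```

```text
[ 0.50189266 -0.06075124  0.0755    ]
```

Call:
send_rows([
  {"tx": -0.2,"ty": 2,"tz": 0,"yaw": 0},
  {"tx": -0.2,"ty": 2,"tz": 0,"yaw": 0},
  {"tx": -0.2,"ty": 2,"tz": 0,"yaw": 0},
  {"tx": -0.2,"ty": 2,"tz": 0,"yaw": 0},
  {"tx": -0.2,"ty": 2,"tz": 0,"yaw": 0},
  {"tx": -0.2,"ty": 2,"tz": 0,"yaw": 0},
  {"tx": -0.2,"ty": 2,"tz": 0,"yaw": 0},
  {"tx": -0.2,"ty": 1,"tz": 0,"yaw": 0},
  {"tx": 0,"ty": 0,"tz": 0,"yaw": 0},
])

```text
clock: 5.95
ee_pos: [0.506, -0.0832, 0.0847]
tcp_rot: [0.001, 0.667, 0.745, -0.0]
ft_force: [-0.3, -3.4, 1.3]
gripper_width: -0.0
```

Call:
send_rows([
  {"tx": -0.1,"ty": 1,"tz": 0,"yaw": 0},
  {"tx": -0.1,"ty": 1,"tz": 0,"yaw": 0},
  {"tx": 0,"ty": 0,"tz": 0,"yaw": 0},
])

```text
clock: 6.25
ee_pos: [0.5065, -0.0826, 0.0852]
tcp_rot: [0.002, 0.667, 0.745, -0.001]
ft_force: [-0.1, -7.2, 3.5]
gripper_width: 0.0003
```

```bash
python3 - <<'E'
from h import *
s=manip.observe();print(s["ee_pos"],s["ft_force"])
im=manip.camera("wrist");cv2.imwrite("pics/w5.png",im[:,:,::-1])
im=manip.camera("scene");cv2.imwrite("pics/s5.png",cv2.resize(im[120:230,200:350,::-1],None,fx=5,fy=5,interpolation=cv2.INTER_CUBIC))
E
```

```text
[ 0.50648856 -0.08259814  0.08524394] [-0.06195038 -7.18995311  3.52958405]
```

View pics/w5.png

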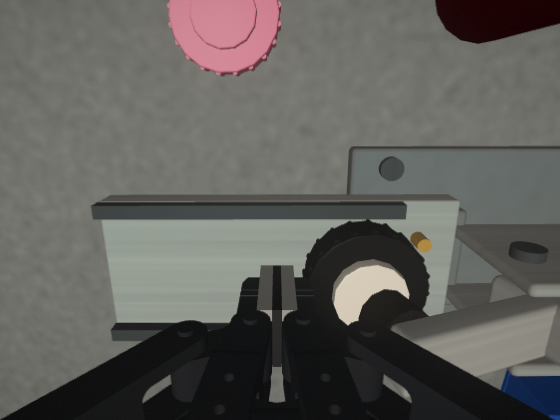

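View pics/s5.png

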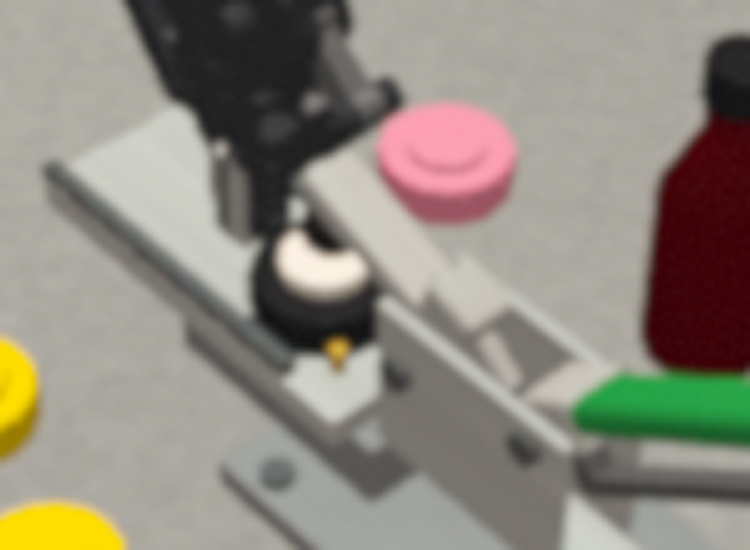

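```bash
python3 - <<'E'
from h import *
u=np.array([-.1115,.9938]);v=np.array([.9938,.1115])
im=cv2.imread("pics/w5.png")
cv2.imwrite("pics/w5z.png",cv2.resize(im[200:350,280:450],None,fx=4.5,fy=4.5,interpolation=cv2.INTER_CUBIC))
pin=plane("wrist",(425,244),.059)
for z in(.0735,.075,.077):
    L=plane("wrist",(333,296),z);T=plane("wrist",(371,260.5),z)
    print(z,"centre from left edge",L[:2]@u*1e3+15,"pin u",pin[:2]@u*1e3, "diff",(pin-L)[:2]@u*1e3-15,"lat",(pin-T)[:2]@v*1e3-15)
R=plane("wrist",(430,272),.066);L=plane("wrist",(303,275),.066);print((R-L)[:2]@u*1e3,(pin-(R+L)/2)[:2]@u*1e3)
E
```

```text
0.0735 centre from left edge -101.71802902483799 pin u -76.82919612199247 diff 24.888832902845536 lat -15.942464270618139
0.075 centre from left edge -101.96640134188064 pin u -76.82919612199247 diff 25.137205219888187 lat -15.258119449474663
0.077 centre from left edge -102.29756443127087 pin u -76.82919612199247 diff 25.468368309278404 lat -14.345659687950047
51.938407371465175 25.41725987270286
```

View pics/w5z.png

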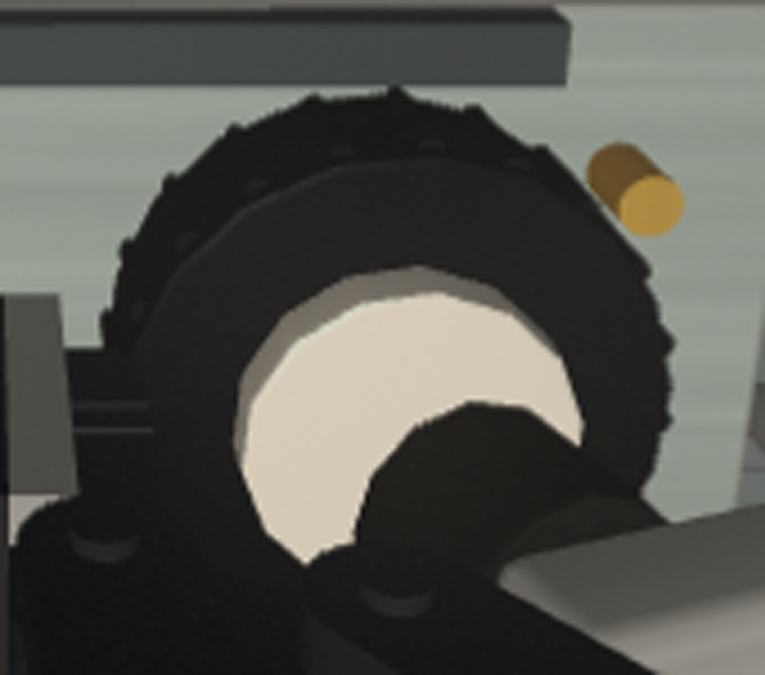

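The force is 7 N, but my measurement puts the cap about 2 mm short of the pins. A finger knuckle may be touching the jaw tip. I'll back off and turn the gripper a quarter turn so the knuckles clear the jaw, then push again.

Call:
send_rows([
  {"tx": 0.5,"ty": -4,"tz": 0,"yaw": 0},
  {"tx": 0.5,"ty": -5,"tz": 0,"yaw": 0},
  {"tx": 0.5,"ty": -5,"tz": 0,"yaw": 0},
  {"tx": 0.5,"ty": -5,"tz": 0,"yaw": 0},
  {"tx": 0.5,"ty": -3,"tz": 0,"yaw": 0},
  {"tx": 0,"ty": 0,"tz": 0,"yaw": 0},
  {"tx": 0,"ty": 0,"tz": 0,"yaw": 0},
])

```text
clock: 7.05
ee_pos: [0.5078, -0.1026, 0.0842]
tcp_rot: [-0.0, 0.667, 0.745, 0.0]
ft_force: [-0.5, 0.6, 0.2]
gripper_width: 0.0002
```

Call:
send_rows([
  {"tx": 0,"ty": 0,"tz": 0,"yaw": 0.131},
  {"tx": 0,"ty": 0,"tz": 0,"yaw": 0.131},
  {"tx": 0,"ty": 0,"tz": 0,"yaw": 0.131},
  {"tx": 0,"ty": 0,"tz": 0,"yaw": 0.131},
  {"tx": 0,"ty": 0,"tz": 0,"yaw": 0.131},
  {"tx": 0,"ty": 0,"tz": 0,"yaw": 0.131},
  {"tx": 0,"ty": 0,"tz": 0,"yaw": 0.131},
  {"tx": 0,"ty": 0,"tz": 0,"yaw": 0.131},
  {"tx": 0,"ty": 0,"tz": 0,"yaw": 0.131},
  {"tx": 0,"ty": 0,"tz": 0,"yaw": 0.131},
  {"tx": 0,"ty": 0,"tz": 0,"yaw": 0.131},
  {"tx": 0,"ty": 0,"tz": 0,"yaw": 0.131},
])

```text
clock: 8.25
ee_pos: [0.5078, -0.1023, 0.0843]
tcp_rot: [-0.0, -0.059, 0.998, 0.0]
ft_force: [-0.3, 0.1, 0.6]
gripper_width: -0.0002
```

```bash
python3 - <<'E'
from h import *
s=manip.observe();print(s["ee_pos"],s["ft_force"],s["joint_pos"])
im=manip.camera("wrist");cv2.imwrite("pics/w6.png",im[:,:,::-1])
im=manip.camera("top");cv2.imwrite("pics/t6.png",cv2.resize(im[190:290,280:440,::-1],None,fx=5,fy=5,interpolation=cv2.INTER_CUBIC))
E
```

```text
[ 0.50781554 -0.10232333  0.08430721] [-0.30233878  0.13564537  0.5833972 ] [-3.23772078e-01  2.45288957e-01 -4.65386004e-01  8.60242950e-01
  1.95738103e-04 -2.01265278e+00]
```

View pics/w6.png

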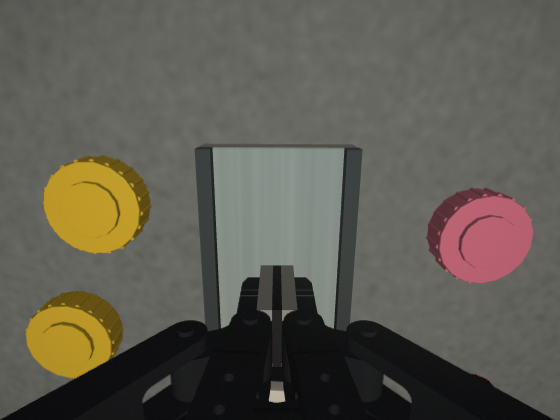

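View pics/t6.png

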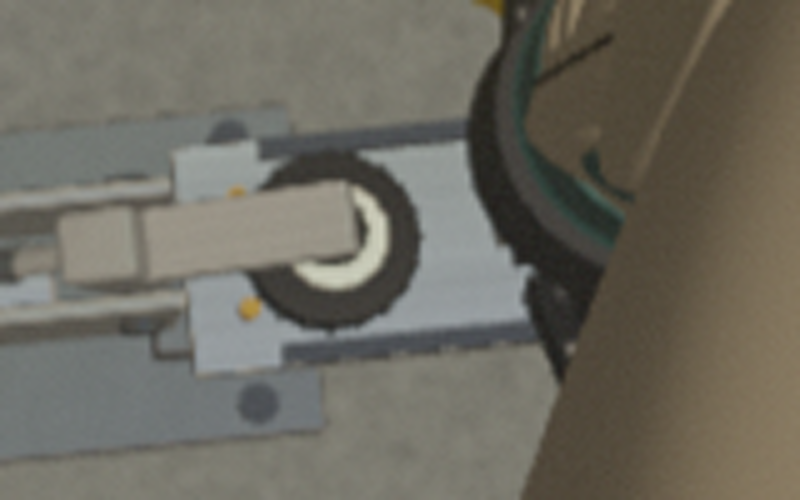

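```bash
python3 - <<'E'
from h import *
f=lambda x,y:(x/5+280-.4,y/5+190-.4)
u=np.array([-.1115,.9938]);v=np.array([.9938,.1115])
for z in(.062,.068):
  c=plane("top",f(333,240),z)
  p=plane("top",f(250,308),.059);q=plane("top",f(238,190),.059)
  print(c*1e3,p*1e3,q*1e3,((p+q)/2-c)[:2]@u*1e3, (plane("top",f(420,238),z)-c)[:2]@u*1e3)
E
```

```text
[501.72664988 -45.66315726  62.        ] [482.37363937 -22.3947829   59.        ] [516.13225051 -18.95940403  59.        ] 25.106968299274477 -24.579247521614004
[500.91218151 -45.03807128  68.        ] [482.37363937 -22.3947829   59.        ] [516.13225051 -18.95940403  59.        ] 24.394944626381815 -24.38697366305232
```

Call:
send_rows([
  {"tx": -1,"ty": 4,"tz": 0,"yaw": 0},
  {"tx": -1,"ty": 4,"tz": 0,"yaw": 0},
  {"tx": -0.5,"ty": 4,"tz": 0,"yaw": 0},
  {"tx": -0.2,"ty": 2,"tz": 0,"yaw": 0},
  {"tx": -0.1,"ty": 1,"tz": 0,"yaw": 0},
  {"tx": 0,"ty": 0,"tz": 0,"yaw": 0},
])

```text
clock: 8.95
ee_pos: [0.5051, -0.0874, 0.0843]
tcp_rot: [0.0, -0.056, 0.998, -0.0]
ft_force: [0.7, -0.3, -0.4]
gripper_width: 0.0003
```

Call:
send_rows([
  {"tx": -0.1,"ty": 1,"tz": 0,"yaw": 0},
  {"tx": -0.1,"ty": 1,"tz": 0,"yaw": 0},
  {"tx": 0,"ty": 0,"tz": 0,"yaw": 0},
])

```text
clock: 9.25
ee_pos: [0.5048, -0.0855, 0.0843]
tcp_rot: [-0.0, -0.056, 0.998, 0.0]
ft_force: [0.3, 0.1, 0.0]
gripper_width: -0.0002
```

Call:
send_rows([
  {"tx": -0.1,"ty": 1,"tz": 0,"yaw": 0},
  {"tx": -0.1,"ty": 1,"tz": 0,"yaw": 0},
  {"tx": 0,"ty": 0,"tz": 0,"yaw": 0},
])

```text
clock: 9.55
ee_pos: [0.5046, -0.0835, 0.0843]
tcp_rot: [-0.0, -0.056, 0.998, 0.0]
ft_force: [-0.1, -0.3, 0.4]
gripper_width: -0.0001
```

Call:
send_rows([
  {"tx": -0.1,"ty": 1,"tz": 0,"yaw": 0},
  {"tx": -0.1,"ty": 1,"tz": 0,"yaw": 0},
  {"tx": 0,"ty": 0,"tz": 0,"yaw": 0},
])

```text
clock: 9.85
ee_pos: [0.5045, -0.0815, 0.0843]
tcp_rot: [-0.0, -0.056, 0.998, -0.0]
ft_force: [0.3, -0.7, 0.1]
gripper_width: 0.0005
```

Call:
send_rows([
  {"tx": -0.1,"ty": 1,"tz": 0,"yaw": 0},
  {"tx": -0.1,"ty": 1,"tz": 0,"yaw": 0},
  {"tx": 0,"ty": 0,"tz": 0,"yaw": 0},
])

```text
clock: 10.15
ee_pos: [0.5043, -0.0804, 0.0845]
tcp_rot: [-0.0, -0.056, 0.998, -0.001]
ft_force: [-0.5, -3.5, 1.1]
gripper_width: -0.0
```

Call:
send_rows([
  {"tx": -0.1,"ty": 1,"tz": 0,"yaw": 0},
  {"tx": 0,"ty": 0,"tz": 0,"yaw": 0},
  {"tx": 0,"ty": 0,"tz": 0,"yaw": 0},
])

```text
clock: 10.45
ee_pos: [0.5043, -0.0802, 0.0846]
tcp_rot: [-0.0, -0.056, 0.998, -0.002]
ft_force: [-0.6, -6.3, 0.3]
gripper_width: -0.0001
```

```bash
python3 - <<'E'
from h import *
im=manip.camera("top");cv2.imwrite("pics/t7.png",cv2.resize(im[190:290,280:440,::-1],None,fx=5,fy=5,interpolation=cv2.INTER_CUBIC))
im=manip.camera("scene");cv2.imwrite("pics/s7.png",cv2.resize(im[120:230,200:350,::-1],None,fx=5,fy=5,interpolation=cv2.INTER_CUBIC))
E
```

```text
(no output)
```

View pics/t7.png

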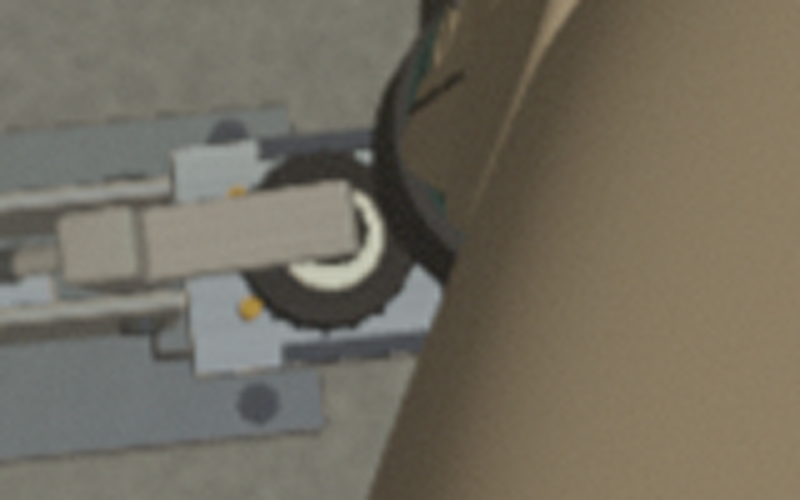

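View pics/s7.png

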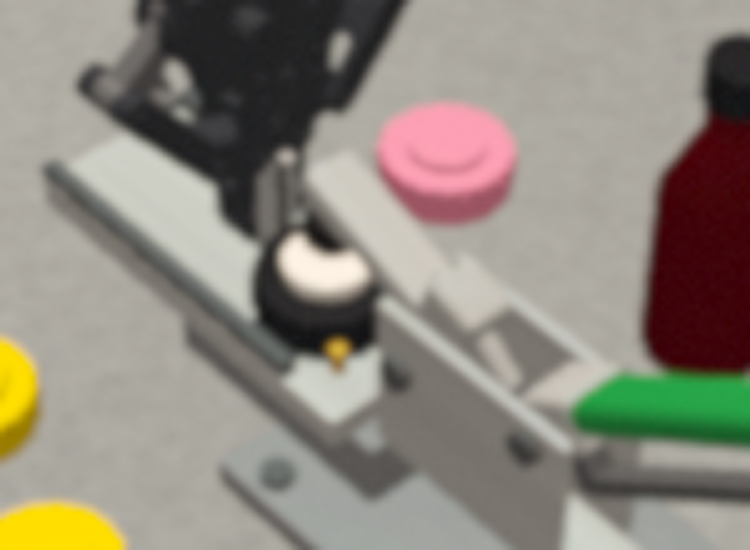

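Call:
send_rows([
  {"tx": 0.5,"ty": -4,"tz": 0,"yaw": 0},
  {"tx": 0.5,"ty": -5,"tz": 0,"yaw": 0},
  {"tx": 0.5,"ty": -6,"tz": 0,"yaw": 0},
  {"tx": 0,"ty": 0,"tz": 10,"yaw": 0},
  {"tx": 0,"ty": 0,"tz": 25,"yaw": 0},
  {"tx": 0,"ty": 0,"tz": 30,"yaw": 0},
  {"tx": 0,"ty": 0,"tz": 30,"yaw": 0},
  {"tx": 0,"ty": 0,"tz": 30,"yaw": 0},
  {"tx": 0,"ty": 0,"tz": 25,"yaw": 0},
  {"tx": 0,"ty": 0,"tz": 10,"yaw": 0},
  {"tx": 0,"ty": 0,"tz": 0,"yaw": 0},
])

```text
clock: 11.65
ee_pos: [0.5068, -0.0938, 0.2463]
tcp_rot: [0.002, -0.056, 0.998, -0.001]
ft_force: [0.8, -0.3, -0.3]
gripper_width: 0.0001
```

```bash
python3 - <<'E'
from h import *
s=manip.observe();print(s["ee_pos"],s["ft_force"])
u=np.array([-.1115,.9938,0]);v=np.array([.9938,.1115,0]);O=np.array([.4876,.068,0])
def vert(n,uv,x):
    o,d=ray(n,uv); t=((O-o)@v+x)/(d@v); p=o+t*d-O; return np.round([p@u*1e3,p[2]*1e3],1)
g=lambda x,y:(x/3+200-.33,y/3+120-.33)
for uv,x in(((522,238),-.012),((525,245),-.012),((493,250),.012),((505,265),.012),((513,240),0),((350,235),0)): 
    print(uv,x,vert("scene",g(*uv),x))
f=lambda x,y:(x/2.5+120-.3,y/2.5+190-.3)
o,d=ray("top",f(160,115));print(o)
for z in(.14,.15,.16): 
  for p in((161,115),(161,155)):
    q=plane("top",f(*p),z)-O;print(z,np.round([q@v*1e3,q@u*1e3],1))
E
```

```text
[ 0.50683172 -0.09384512  0.24628582] [ 0.7951701  -0.33786116 -0.29300432]
(522, 238) -0.012 [ 93.3 163.7]
(525, 245) -0.012 [ 95.6 161.1]
(493, 250) 0.012 [ 95.8 174.5]
(505, 265) 0.012 [103.3 171.2]
(513, 240) 0 [ 96.8 173.4]
(350, 235) 0 [  2.7 102.4]
[0.39760943 0.03424445 0.82900747]
0.14 [ 14.2 100.8]
0.14 [ -6.4 102.1]
0.15 [12.6 99. ]
0.15 [ -7.6 100.3]
0.16 [11.1 97.2]
0.16 [-8.9 98.5]
```

Call:
send_rows([
  {"tx": -2.3,"ty": 20,"tz": 0,"yaw": -0.131},
  {"tx": -2.3,"ty": 20,"tz": 0,"yaw": -0.131},
  {"tx": -2.3,"ty": 20,"tz": 0,"yaw": -0.131},
  {"tx": -2.3,"ty": 20,"tz": 0,"yaw": -0.131},
  {"tx": -2.3,"ty": 20,"tz": 0,"yaw": -0.131},
  {"tx": -2.3,"ty": 20,"tz": 0,"yaw": -0.131},
  {"tx": -2.3,"ty": 20,"tz": 0,"yaw": -0.131},
  {"tx": -2.3,"ty": 20,"tz": 0,"yaw": -0.131},
  {"tx": -2.3,"ty": 20,"tz": 0,"yaw": -0.131},
  {"tx": -2.3,"ty": 20,"tz": 0,"yaw": -0.131},
  {"tx": -2.3,"ty": 20,"tz": 0,"yaw": -0.131},
  {"tx": -2.6,"ty": 19,"tz": 0,"yaw": -0.131},
])

```text
clock: 12.85
ee_pos: [0.4763, 0.1461, 0.2422]
tcp_rot: [-0.001, 0.669, 0.744, -0.001]
ft_force: [0.6, 0.6, 1.9]
gripper_width: 0.0002
```

Call:
send_rows([
  {"tx": 0,"ty": 0,"tz": 0,"yaw": 0},
  {"tx": 0,"ty": 0,"tz": 0,"yaw": 0},
])

```text
clock: 13.05
ee_pos: [0.4768, 0.1453, 0.2428]
tcp_rot: [-0.001, 0.666, 0.746, -0.001]
ft_force: [-0.3, -0.7, 0.1]
gripper_width: -0.0001
```

```bash
python3 - <<'E'
from h import *
s=manip.observe();print(s["ee_pos"],s["ft_force"])
for n in("top","scene","wrist"):
    im=manip.camera(n)
    if n=="top":im=cv2.resize(im[190:290,280:440],None,fx=5,fy=5,interpolation=cv2.INTER_CUBIC)
    if n=="scene":im=cv2.resize(im[100:300,210:450],None,fx=3,fy=3,interpolation=cv2.INTER_CUBIC)
    cv2.imwrite(f"pics/{n}8.png",im[:,:,::-1])
E
```

```text
[0.47682285 0.14529878 0.2428196 ] [-0.29489916 -0.72100969  0.06308931]
```

View pics/top8.png

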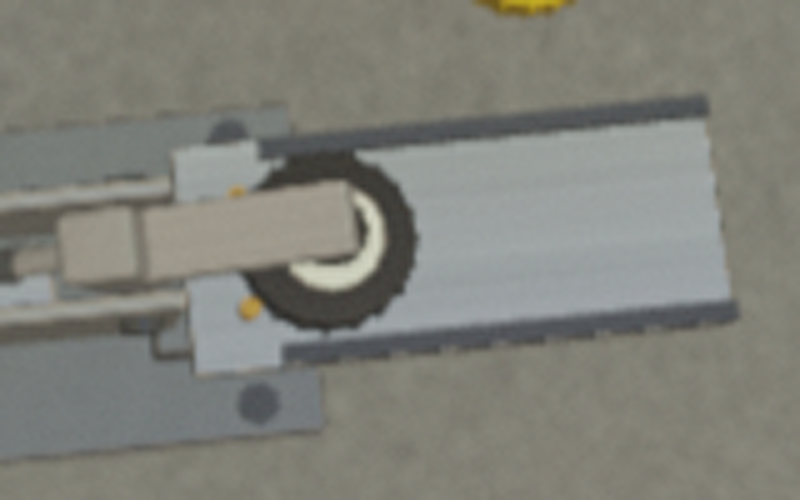

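View pics/scene8.png

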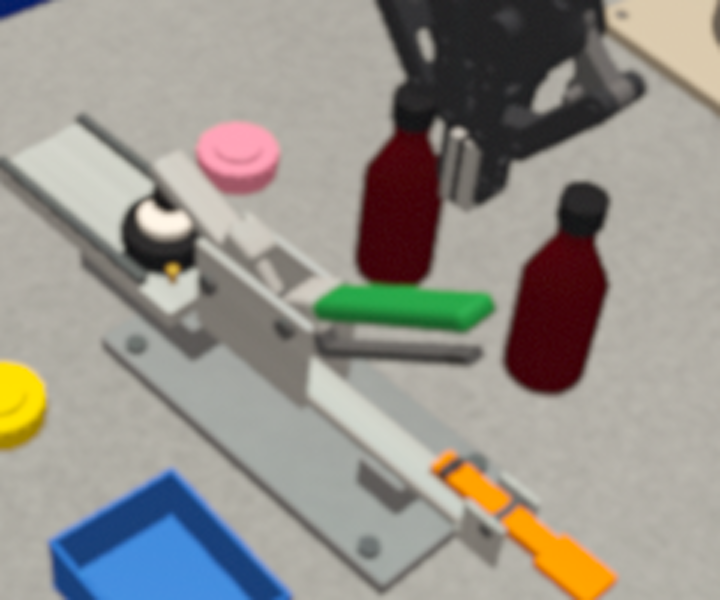

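View pics/wrist8.png

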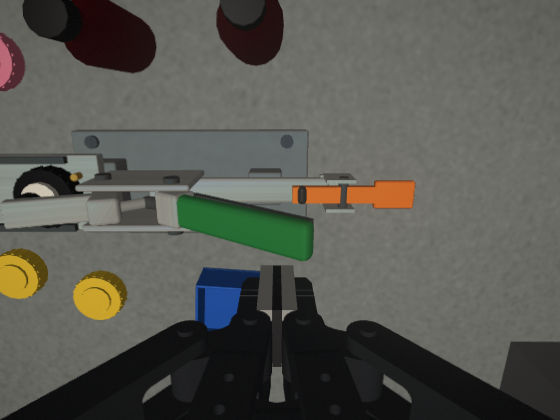

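```bash
python3 - <<'E'
from h import *
f=lambda x,y:(x/5+280-.4,y/5+190-.4)
u=np.array([-.1115,.9938,0])
p=plane("top",f(251,308),.059);q=plane("top",f(239,190),.059);m=(p+q)/2
e=(plane("top",f(708,96),.056)+plane("top",f(738,310),.056))/2
print("pin-end (138)",(m-e)@u*1e3)
for z in(.055,.061,.068):
  r=plane("top",f(416,236),z); print(z,"pin-r (48)",(m-r)@u*1e3,"r-end (90)",(r-e)@u*1e3)
# handle end in wrist
s=manip.observe()
O=np.array([.4876,.068,0])
v=np.array([.9938,.1115,0])
for uv in((313,218),(308,259)):
  for z in(.15,.165,.18):
    d=plane("wrist",uv,z)-O;print(uv,z,np.round([d@v*1e3,d@u*1e3],1))
E
```

```text
pin-end (138) 137.8354679051481
0.055 pin-r (48) 49.391627999885 r-end (90) 88.44383990526309
0.061 pin-r (48) 48.49559994442095 r-end (90) 89.33986796072713
0.068 pin-r (48) 47.450233879712925 r-end (90) 90.38523402543517
(313, 218) 0.15 [-7.8 98.7]
(313, 218) 0.165 [-12.6  97.2]
(313, 218) 0.18 [-17.4  95.6]
(308, 259) 0.15 [19.  96.4]
(308, 259) 0.165 [12.3 95. ]
(308, 259) 0.18 [ 5.6 93.6]
```

Call:
send_rows([
  {"tx": 1,"ty": 1,"tz": -10,"yaw": 0},
  {"tx": 1,"ty": 1,"tz": -10,"yaw": 0},
  {"tx": 0,"ty": 0,"tz": -10,"yaw": 0},
  {"tx": 0,"ty": 0,"tz": -10,"yaw": 0},
  {"tx": 0,"ty": 0,"tz": -8,"yaw": 0},
  {"tx": 0,"ty": 0,"tz": -4,"yaw": 0},
  {"tx": 0,"ty": 0,"tz": 0,"yaw": 0},
])

```text
clock: 13.9
ee_pos: [0.4792, 0.1473, 0.1914]
tcp_rot: [-0.0, 0.667, 0.745, -0.001]
ft_force: [-0.7, 0.2, 0.2]
gripper_width: 0.0002
```

Call:
send_rows([
  {"tx": 0,"ty": 0,"tz": -2,"yaw": 0},
  {"tx": 0,"ty": 0,"tz": -2,"yaw": 0},
  {"tx": 0,"ty": 0,"tz": -2,"yaw": 0},
  {"tx": 0,"ty": 0,"tz": 0,"yaw": 0},
])

```text
clock: 14.3
ee_pos: [0.4807, 0.1475, 0.1874]
tcp_rot: [0.001, 0.667, 0.745, 0.001]
ft_force: [-0.1, -0.3, 5.3]
gripper_width: 0.0003
```

Call:
send_rows([
  {"tx": -0.6,"ty": 2.4,"tz": -3,"yaw": 0},
  {"tx": -0.6,"ty": 2.3,"tz": -3,"yaw": 0},
  {"tx": -0.6,"ty": 2.2,"tz": -3,"yaw": 0},
  {"tx": -0.4,"ty": 2,"tz": -3,"yaw": 0},
  {"tx": -0.3,"ty": 1.9,"tz": -3,"yaw": 0},
])

```text
clock: 14.8
ee_pos: [0.4793, 0.158, 0.1733]
tcp_rot: [0.002, 0.667, 0.745, 0.001]
ft_force: [-0.1, -3.0, 9.0]
gripper_width: -0.0002
```

Call:
send_rows([
  {"tx": -0.2,"ty": 1.7,"tz": -3,"yaw": 0},
  {"tx": -0.2,"ty": 1.6,"tz": -3,"yaw": 0},
  {"tx": -0.2,"ty": 1.5,"tz": -3,"yaw": 0},
  {"tx": -0.2,"ty": 1.4,"tz": -3,"yaw": 0},
  {"tx": -0.1,"ty": 1.2,"tz": -3,"yaw": 0},
])

```text
clock: 15.3
ee_pos: [0.4787, 0.1657, 0.1587]
tcp_rot: [0.002, 0.667, 0.745, 0.002]
ft_force: [-1.1, -1.7, 9.9]
gripper_width: 0.0001
```

Call:
send_rows([
  {"tx": -0.5,"ty": 1.2,"tz": -3,"yaw": 0},
  {"tx": -0.5,"ty": 1.1,"tz": -3,"yaw": 0},
  {"tx": -0.3,"ty": 1,"tz": -3,"yaw": 0},
  {"tx": -0.1,"ty": 0.9,"tz": -3,"yaw": 0},
])

```text
clock: 15.7
ee_pos: [0.4776, 0.1702, 0.1466]
tcp_rot: [0.002, 0.667, 0.745, 0.002]
ft_force: [0.2, -0.4, 8.4]
gripper_width: -0.0002
```

Call:
send_rows([
  {"tx": -0.1,"ty": 0.8,"tz": -3,"yaw": 0},
  {"tx": -0.1,"ty": 0.7,"tz": -3,"yaw": 0},
  {"tx": -0.1,"ty": 0.6,"tz": -3,"yaw": 0},
  {"tx": 0,"ty": 0,"tz": 0,"yaw": 0},
])

```text
clock: 16.1
ee_pos: [0.4766, 0.1726, 0.1365]
tcp_rot: [0.001, 0.667, 0.745, 0.002]
ft_force: [1.2, 0.6, 4.7]
gripper_width: 0.0001
```

```bash
python3 - <<'E'
from h import *
s=manip.observe();print(s["ee_pos"],s["ft_force"])
im=manip.camera("scene")
im=cv2.resize(im[100:300,210:450],None,fx=3,fy=3,interpolation=cv2.INTER_CUBIC)
cv2.imwrite(f"pics/s9.png",im[:,:,::-1])
E
```

```text
[0.47656013 0.1726355  0.13651549] [1.23220287 0.64330084 4.65627187]
```

View pics/s9.png

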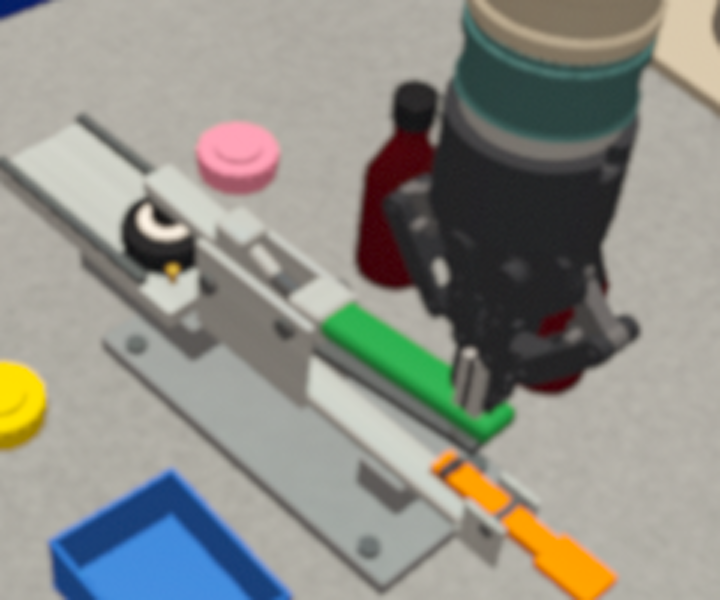

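Call:
send_rows([
  {"tx": -0.1,"ty": 0.4,"tz": -2,"yaw": 0},
  {"tx": 0,"ty": 0.4,"tz": -2,"yaw": 0},
  {"tx": 0,"ty": 0,"tz": 0,"yaw": 0},
])

```text
clock: 16.45
ee_pos: [0.4742, 0.1725, 0.1309]
tcp_rot: [-0.0, 0.667, 0.745, -0.001]
ft_force: [1.4, 0.9, 2.0]
gripper_width: -0.0003
```

Call:
send_rows([
  {"tx": 0,"ty": 0.3,"tz": -1.5,"yaw": 0},
  {"tx": 0,"ty": 0.2,"tz": -1.5,"yaw": 0},
  {"tx": 0,"ty": 0,"tz": 0,"yaw": 0},
])

```text
clock: 16.75
ee_pos: [0.4734, 0.1728, 0.1274]
tcp_rot: [-0.001, 0.667, 0.745, -0.001]
ft_force: [0.3, -0.9, 0.3]
gripper_width: -0.0002
```

```bash
python3 - <<'E'
from h import *
s=manip.observe();print(s["ee_pos"],s["ft_force"])
im=manip.camera("scene")
im=cv2.resize(im[150:290,230:400],None,fx=4.5,fy=4.5,interpolation=cv2.INTER_CUBIC)
cv2.imwrite(f"pics/s10.png",im[:,:,::-1])
E
```

```text
[0.47335302 0.17280805 0.12735024] [ 0.27020039 -0.93978826  0.2864899 ]
```

View pics/s10.png

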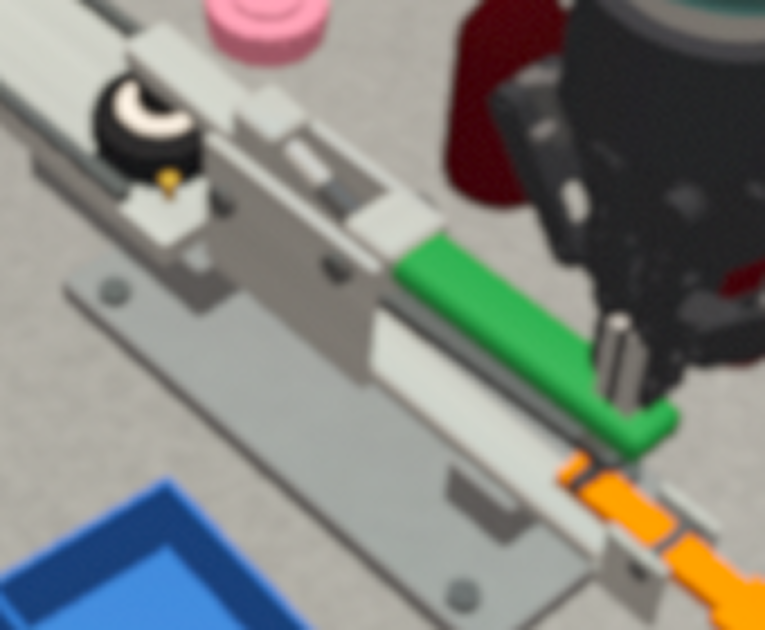

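Call:
send_rows([
  {"tx": 0.3,"ty": 0.2,"tz": -1,"yaw": 0},
  {"tx": 0,"ty": 0,"tz": 0,"yaw": 0},
])

```text
clock: 17.0
ee_pos: [0.4738, 0.1731, 0.1266]
tcp_rot: [-0.001, 0.667, 0.745, -0.001]
ft_force: [-0.1, -0.1, 0.1]
gripper_width: 0.0002
```

Call:
send_rows([
  {"tx": 0.3,"ty": 0.1,"tz": -1,"yaw": 0},
  {"tx": 0,"ty": 0,"tz": 0,"yaw": 0},
])

```text
clock: 17.2
ee_pos: [0.4748, 0.1735, 0.126]
tcp_rot: [-0.0, 0.667, 0.745, -0.0]
ft_force: [-1.3, 0.0, -0.9]
gripper_width: 0.0001
```

Call:
send_rows([
  {"tx": 0.3,"ty": 0.1,"tz": -1,"yaw": 0},
  {"tx": 0,"ty": 0,"tz": 0,"yaw": 0},
])

```text
clock: 17.4
ee_pos: [0.4755, 0.1736, 0.1252]
tcp_rot: [-0.0, 0.667, 0.745, -0.0]
ft_force: [-0.2, -0.6, 0.1]
gripper_width: 0.0
```

```bash
python3 - <<'E'
from h import *
im=manip.camera("scene")
im=cv2.resize(im[150:290,230:400],None,fx=4.5,fy=4.5,interpolation=cv2.INTER_CUBIC)
cv2.imwrite(f"pics/s11.png",im[:,:,::-1])
a=cv2.imread("pics/s9.png"); b=cv2.imread("pics/s10.png")
im=manip.camera("wrist");cv2.imwrite("pics/w11.png",im[:,:,::-1])
E
```

```text
(no output)
```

View pics/s11.png

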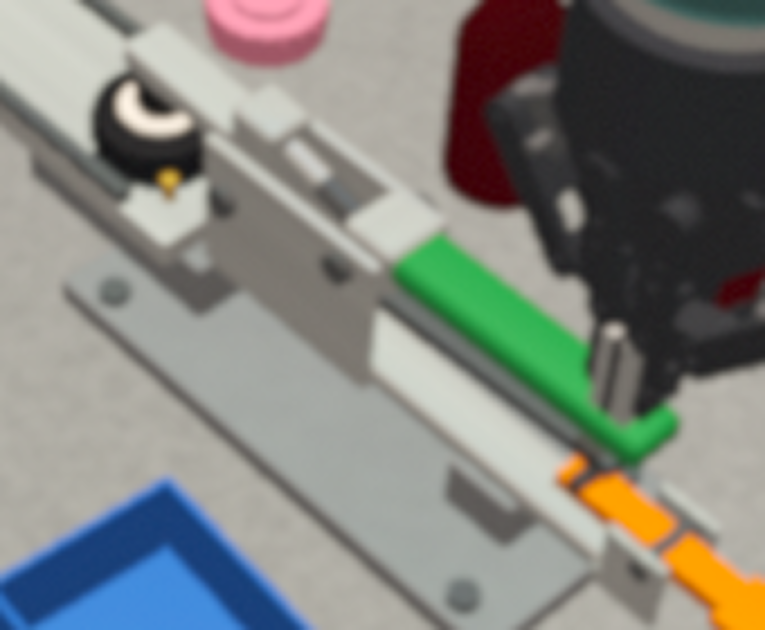

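View pics/w11.png

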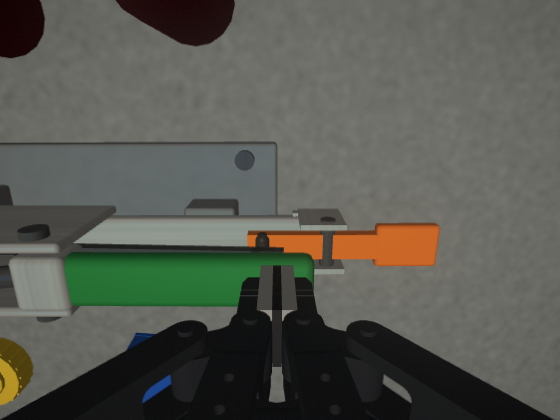

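Call:
send_rows([
  {"tx": 0,"ty": 0.1,"tz": -1,"yaw": 0},
  {"tx": 0,"ty": 0,"tz": 0,"yaw": 0},
])

```text
clock: 17.7
ee_pos: [0.4754, 0.1737, 0.1242]
tcp_rot: [-0.0, 0.667, 0.745, -0.0]
ft_force: [0.2, -0.0, 0.6]
gripper_width: -0.0004
```

Call:
send_rows([
  {"tx": 0,"ty": 0.1,"tz": -1,"yaw": 0},
  {"tx": 0,"ty": 0,"tz": 0,"yaw": 0},
])

```text
clock: 17.9
ee_pos: [0.4754, 0.1738, 0.1232]
tcp_rot: [-0.0, 0.667, 0.745, -0.0]
ft_force: [-0.8, 0.5, 0.6]
gripper_width: -0.0002
```

Call:
send_rows([
  {"tx": 0,"ty": 0.1,"tz": -1,"yaw": 0},
  {"tx": 0,"ty": 0,"tz": 0,"yaw": 0},
])

```text
clock: 18.1
ee_pos: [0.4754, 0.1739, 0.1222]
tcp_rot: [-0.0, 0.667, 0.745, -0.0]
ft_force: [0.0, -0.1, 0.5]
gripper_width: -0.0001
```

```bash
python3 - <<'E'
from h import *
s=manip.observe();print(s["ee_pos"],s["ft_force"])
im=manip.camera("scene");cv2.imwrite("pics/s12full.png",im[:,:,::-1])
im=cv2.resize(im[200:265,310:400],None,fx=8,fy=8,interpolation=cv2.INTER_CUBIC)
cv2.imwrite(f"pics/s12.png",im[:,:,::-1])
E
```

```text
[0.47536929 0.17392187 0.12216526] [ 0.03597565 -0.13833831  0.51234932]
```

View pics/s12.png

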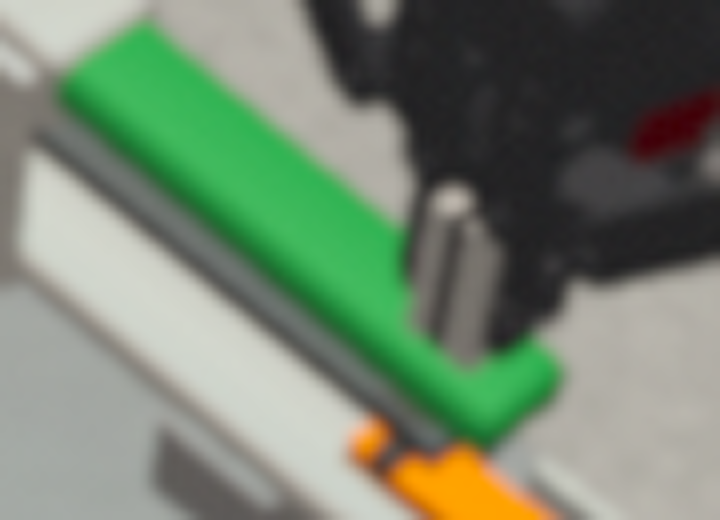

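```bash
python3 - <<'E'
from h import *
u=np.array([-.1115,.9938,0]);v=np.array([.9938,.1115,0]);O=np.array([.4876,.068,0])
for z in(.08,.085,.09,.095,.1,.105):
    print(z,[np.round(proj("scene",O+u*.122+v*x+[0,0,z]),1) for x in(.012,-.012)])
for n in("s10","s11"):
    im=cv2.imread(f"pics/{n}.png")[:,:,::-1].copy()
    b=blobs(im,(45,100,40),(85,255,255))[0][:,0,:]/4.5+[230,150]; print(n,b.max(0),b[b[:,0].argmax()],b[b[:,1].argmax()])
im=cv2.imread("pics/s12full.png")[:,:,::-1].copy()
b=blobs(im,(45,100,40),(85,255,255))[0][:,0,:];print(b.max(0),b[b[:,0].argmax()],b[b[:,1].argmax()])
E
```

```text
0.08 [array([368.7, 260. ]), array([380. , 251.2])]
0.085 [array([369.2, 257.8]), array([380.6, 249. ])]
0.09 [array([369.7, 255.6]), array([381.2, 246.7])]
0.095 [array([370.3, 253.4]), array([381.7, 244.5])]
0.1 [array([370.8, 251.1]), array([382.3, 242.2])]
0.105 [array([371.3, 248.8]), array([382.9, 239.9])]
s10 [380.44444444 252.22222222] [380.44444444 243.11111111] [369.33333333 252.22222222]
s11 [380.22222222 253.33333333] [380.22222222 244.66666667] [370.         253.33333333]
[379 255] [379 247] [370 255]
```

Call:
send_rows([
  {"tx": 0,"ty": 0,"tz": -1,"yaw": 0},
  {"tx": 0,"ty": 0,"tz": -1,"yaw": 0},
  {"tx": 0,"ty": 0,"tz": 0,"yaw": 0},
])

```text
clock: 18.45
ee_pos: [0.4753, 0.1739, 0.1201]
tcp_rot: [-0.0, 0.667, 0.745, -0.0]
ft_force: [1.1, 0.4, 0.3]
gripper_width: 0.0004
```

Call:
send_rows([
  {"tx": 0,"ty": 0,"tz": -1,"yaw": 0},
  {"tx": 0,"ty": 0,"tz": 0,"yaw": 0},
])

```text
clock: 18.65
ee_pos: [0.4757, 0.174, 0.1196]
tcp_rot: [0.0, 0.667, 0.745, 0.0]
ft_force: [0.3, -0.0, 2.4]
gripper_width: 0.0001
```

```bash
cat > g.py <<'E'
from h import *
import sys
s=manip.observe();print(s["clock"],s["ee_pos"],s["ft_force"])
im=manip.camera("scene");cv2.imwrite(f"pics/{sys.argv[1]}.png",im[:,:,::-1])
b=blobs(im,(45,100,40),(85,255,255))[0][:,0,:];print(b.max(0),b[b[:,0].argmax()],b[b[:,1].argmax()])
E
python3 g.py s13
```

```text
18.65 [0.475664   0.17395328 0.11957448] [ 0.33487591 -0.02004751  2.38742109]
[379 255] [379 247] [370 255]
```

Call:
send_rows([
  {"tx": 0,"ty": 0,"tz": 1,"yaw": 0},
  {"tx": 0,"ty": 0,"tz": 2,"yaw": 0},
  {"tx": 0,"ty": 0,"tz": 2,"yaw": 0},
  {"tx": 0,"ty": 0,"tz": 0,"yaw": 0},
])

```text
clock: 19.1
ee_pos: [0.4757, 0.174, 0.1246]
tcp_rot: [0.0, 0.667, 0.745, 0.0]
ft_force: [-0.2, -0.1, 0.3]
gripper_width: -0.0
```

```bash
python3 g.py s14
```

```text
19.1 [0.47570125 0.17398905 0.12462433] [-0.18962471 -0.07962415  0.29232611]
[379 255] [379 247] [370 255]
```

Call:
send_rows([
  {"tx": 0,"ty": 0,"tz": 5,"yaw": 0},
  {"tx": 0,"ty": 0,"tz": 15,"yaw": 0},
  {"tx": 0,"ty": 0,"tz": 25,"yaw": 0},
  {"tx": 0,"ty": 0,"tz": 25,"yaw": 0},
  {"tx": 0,"ty": 0,"tz": 25,"yaw": 0},
  {"tx": 0,"ty": 0,"tz": 15,"yaw": 0},
  {"tx": 0,"ty": 0,"tz": 0,"yaw": 0},
  {"tx": 0,"ty": 0,"tz": 0,"yaw": 0},
])

```text
clock: 19.95
ee_pos: [0.4754, 0.1739, 0.2343]
tcp_rot: [0.0, 0.667, 0.745, 0.0]
ft_force: [0.0, -0.2, -0.3]
gripper_width: 0.0
```

```bash
python3 g.py s15; python3 - <<'E'
from h import *
im=cv2.imread("pics/s15.png");cv2.imwrite("pics/s15z.png",cv2.resize(im[130:300,200:430],None,fx=3.4,fy=3.4,interpolation=cv2.INTER_CUBIC))
im=manip.camera("wrist");cv2.imwrite("pics/w15.png",im[:,:,::-1])
E
```

```text
19.95 [0.47543802 0.17391713 0.2342597 ] [ 0.02429098 -0.19163732 -0.25463262]
[379 255] [379 247] [370 255]
```

View pics/s15z.png

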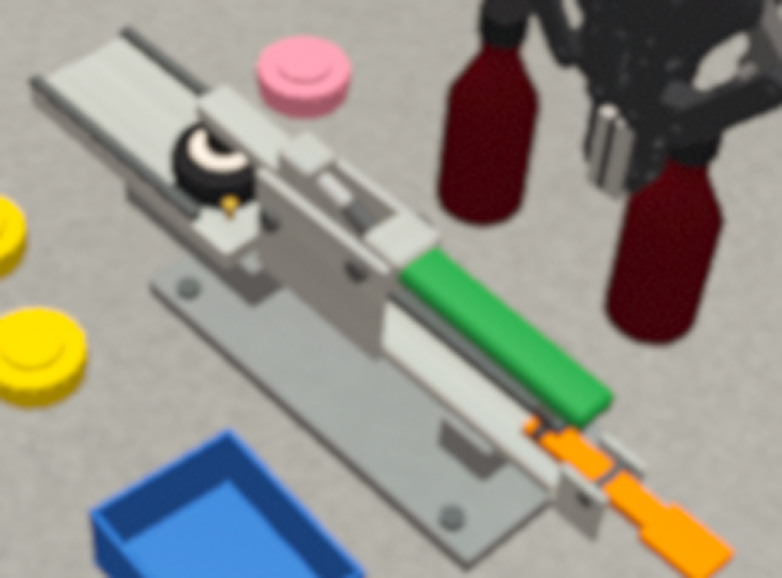

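View pics/w15.png

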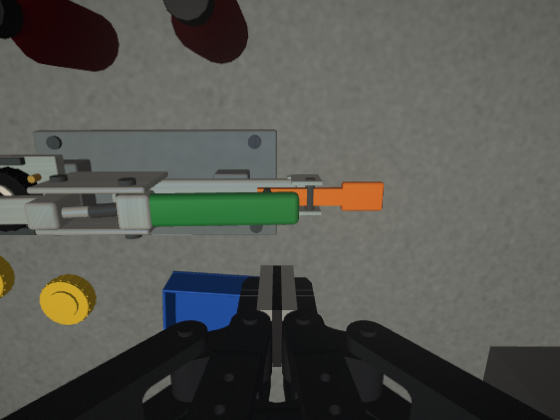

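```bash
python3 - <<'E'
from h import *
print(plane("wrist",(363,196),.057)*1e3,plane("wrist",(383,182),.057)*1e3,plane("wrist",(383,210),.057)*1e3)
E
```

```text
[467.8831951  243.55245935  57.        ] [454.54851693 257.55107731  57.        ] [477.81138362 262.16522601  57.        ]
```

Call:
send_rows([
  {"tx": -0.8,"ty": 9,"tz": 0,"yaw": 0},
  {"tx": -0.8,"ty": 9,"tz": 0,"yaw": 0},
  {"tx": -0.8,"ty": 9,"tz": 0,"yaw": 0},
  {"tx": -0.8,"ty": 9,"tz": 0,"yaw": 0},
  {"tx": -0.8,"ty": 9,"tz": 0,"yaw": 0},
  {"tx": -0.8,"ty": 9,"tz": 0,"yaw": 0},
  {"tx": -0.8,"ty": 9,"tz": 0,"yaw": 0},
  {"tx": -0.8,"ty": 9,"tz": 0,"yaw": 0},
  {"tx": -0.8,"ty": 0,"tz": 0,"yaw": 0},
  {"tx": 0,"ty": 0,"tz": 0,"yaw": 0},
])

```text
clock: 21.05
ee_pos: [0.4681, 0.2461, 0.2343]
tcp_rot: [0.0, 0.667, 0.745, -0.0]
ft_force: [0.2, 0.2, -0.6]
gripper_width: 0.0
```

Call:
send_rows([
  {"tx": 0,"ty": 0,"tz": -25,"yaw": 0},
  {"tx": 0,"ty": 0,"tz": -25,"yaw": 0},
  {"tx": 0,"ty": 0,"tz": -25,"yaw": 0},
  {"tx": 0,"ty": 0,"tz": -25,"yaw": 0},
  {"tx": 0,"ty": 0,"tz": -20,"yaw": 0},
  {"tx": 0,"ty": 0,"tz": -15,"yaw": 0},
  {"tx": 0,"ty": 0,"tz": -8,"yaw": 0},
  {"tx": 0,"ty": 0,"tz": -3,"yaw": 0},
  {"tx": 0,"ty": 0,"tz": 0,"yaw": 0},
])

```text
clock: 21.95
ee_pos: [0.4685, 0.2458, 0.0884]
tcp_rot: [0.0, 0.667, 0.745, 0.0]
ft_force: [-0.2, 0.2, -0.0]
gripper_width: 0.0002
```

```bash
python3 g.py s16; python3 - <<'E'
from h import *
im=cv2.imread("pics/s16.png");cv2.imwrite("pics/s16z.png",cv2.resize(im[130:330,220:460],None,fx=3.2,fy=2.9,interpolation=cv2.INTER_CUBIC))
E
```

```text
21.95 [0.46845549 0.24577908 0.08844315] [-0.23401153  0.20128312 -0.04982679]
[379 255] [379 247] [370 255]
```

View pics/s16z.png

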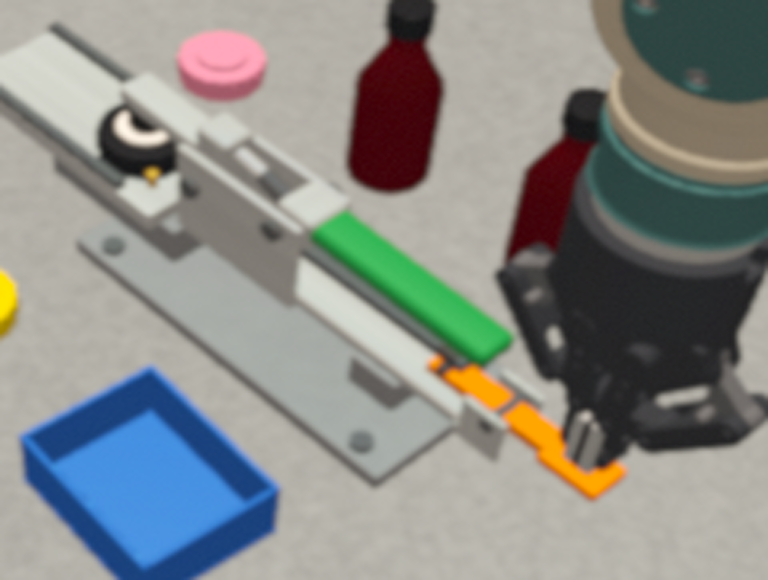

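Call:
send_rows([
  {"tx": -0.4,"ty": 2,"tz": 0,"yaw": 0},
  {"tx": -0.4,"ty": 2,"tz": 0,"yaw": 0},
  {"tx": 0,"ty": 0,"tz": -2,"yaw": 0},
  {"tx": 0,"ty": 0,"tz": -2,"yaw": 0},
  {"tx": 0,"ty": 0,"tz": -2,"yaw": 0},
  {"tx": 0,"ty": 0,"tz": -2,"yaw": 0},
  {"tx": 0,"ty": 0,"tz": -2,"yaw": 0},
])

```text
clock: 22.7
ee_pos: [0.4675, 0.25, 0.0782]
tcp_rot: [-0.0, 0.667, 0.745, 0.0]
ft_force: [-0.4, 1.2, 1.8]
gripper_width: 0.0
```

Call:
send_rows([
  {"tx": 0,"ty": 0,"tz": -2,"yaw": 0},
  {"tx": 0,"ty": 0,"tz": -2,"yaw": 0},
])

```text
clock: 22.9
ee_pos: [0.4675, 0.2499, 0.0745]
tcp_rot: [0.0, 0.667, 0.745, -0.0]
ft_force: [-0.8, -0.2, 3.8]
gripper_width: -0.0
```

Call:
send_rows([
  {"tx": 0,"ty": 0,"tz": -2,"yaw": 0},
  {"tx": 0,"ty": 0,"tz": 0,"yaw": 0},
])

```text
clock: 23.1
ee_pos: [0.4675, 0.2496, 0.0721]
tcp_rot: [0.0, 0.667, 0.745, -0.0]
ft_force: [-1.3, -1.6, 2.6]
gripper_width: 0.0002
```

```bash
python3 g.py s17
```

```text
23.1 [0.46750354 0.24963267 0.07210484] [-1.25079156 -1.59392482  2.59177534]
[379 252] [379 246] [368 252]
```

Call:
send_rows([
  {"tx": 0,"ty": 0,"tz": -1.5,"yaw": 0},
  {"tx": 0,"ty": 0,"tz": -1,"yaw": 0},
  {"tx": 0,"ty": 0,"tz": 0,"yaw": 0},
])

```text
clock: 23.45
ee_pos: [0.4677, 0.2498, 0.0697]
tcp_rot: [0.0, 0.667, 0.745, 0.0]
ft_force: [0.1, -1.3, 2.8]
gripper_width: 0.0
```

```bash
python3 g.py s18
```

```text
23.45 [0.46765832 0.24982467 0.06972269] [ 0.14088979 -1.27652126  2.8298236 ]
[378 252] [378 246] [370 252]
```

Call:
send_rows([
  {"tx": 0,"ty": 0,"tz": -1.5,"yaw": 0},
  {"tx": 0,"ty": 0,"tz": -1,"yaw": 0},
  {"tx": 0,"ty": 0,"tz": 0,"yaw": 0},
])

```text
clock: 23.8
ee_pos: [0.4677, 0.25, 0.0673]
tcp_rot: [0.0, 0.667, 0.745, 0.0]
ft_force: [1.0, -1.7, 2.7]
gripper_width: -0.0002
```

```bash
python3 g.py s19
```

```text
23.8 [0.46772883 0.24997766 0.06727639] [ 0.95904615 -1.7185493   2.67660373]
[378 244] [378 233] [369 244]
```

```bash
python3 g.py s20; python3 - <<'E'
from h import *
im=cv2.imread("pics/s20.png");cv2.imwrite("pics/s20z.png",cv2.resize(im[130:330,220:460],None,fx=3.2,fy=2.9,interpolation=cv2.INTER_CUBIC))
E
```

```text
23.85 [0.46772366 0.24999507 0.06735582] [-0.1929326  -0.80407215  2.49427195]
[381 237] [381 228] [369 237]
```

View pics/s20z.png

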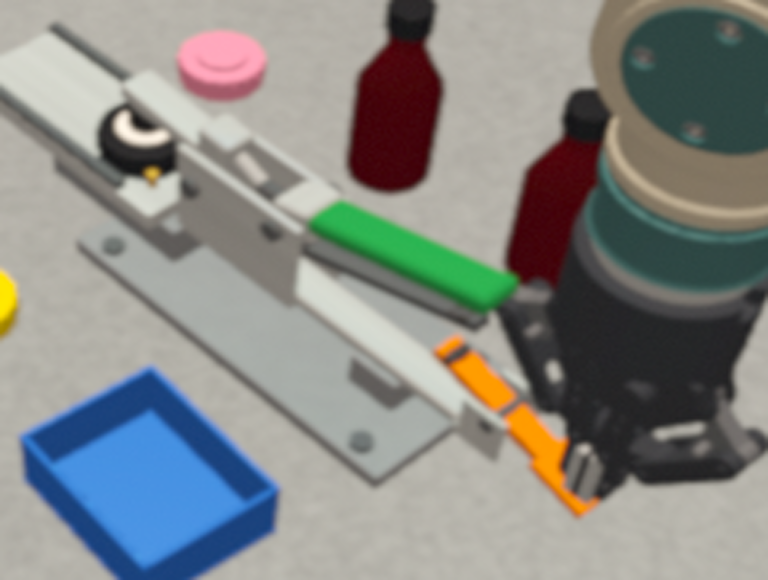

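Call:
send_rows([
  {"tx": 0,"ty": 0,"tz": 0,"yaw": 0},
  {"tx": 0,"ty": 0,"tz": 0,"yaw": 0},
  {"tx": 0,"ty": 0,"tz": 0,"yaw": 0},
])

```text
clock: 24.2
ee_pos: [0.4677, 0.25, 0.0674]
tcp_rot: [0.0, 0.667, 0.745, 0.0]
ft_force: [0.5, -0.9, 3.7]
gripper_width: 0.0001
```

```bash
python3 g.py s21
```

```text
24.2 [0.46768235 0.25001185 0.06742456] [ 0.52087938 -0.9017653   3.7428216 ]
[373 209] [373 203] [358 209]
```

Call:
send_rows([
  {"tx": 0,"ty": 0,"tz": 3,"yaw": 0},
  {"tx": 0,"ty": 0,"tz": 5,"yaw": 0},
  {"tx": 0,"ty": 0,"tz": 6,"yaw": 0},
  {"tx": 0,"ty": 4,"tz": 10,"yaw": 0},
  {"tx": 0,"ty": 10,"tz": 25,"yaw": 0},
  {"tx": 0,"ty": 20,"tz": 30,"yaw": 0},
  {"tx": 0,"ty": 25,"tz": 30,"yaw": 0},
  {"tx": -5,"ty": 30,"tz": 30,"yaw": 0},
  {"tx": -5,"ty": 30,"tz": 20,"yaw": 0},
  {"tx": -5,"ty": 30,"tz": 0,"yaw": 0},
  {"tx": 0,"ty": 15,"tz": 0,"yaw": 0},
  {"tx": 0,"ty": 0,"tz": 0,"yaw": 0},
])

```text
clock: 25.45
ee_pos: [0.4519, 0.4152, 0.2261]
tcp_rot: [0.0, 0.666, 0.746, -0.0]
ft_force: [0.2, -0.6, 0.8]
gripper_width: -0.0002
```

```bash
python3 g.py s22; python3 - <<'E'
from h import *
im=cv2.imread("pics/s22.png");cv2.imwrite("pics/s22z.png",cv2.resize(im[120:330,200:440],None,fx=3.2,fy=2.8,interpolation=cv2.INTER_CUBIC))
im=manip.camera("top");cv2.imwrite("pics/t22.png",cv2.resize(im[120:360,120:440],None,fx=2.5,fy=2.5,interpolation=cv2.INTER_CUBIC)[:,:,::-1])
a=cv2.imread("pics/scene0.png")
E
```

```text
25.45 [0.45186972 0.41522848 0.22610242] [ 0.2379711  -0.62496269  0.83861641]
[373 209] [373 203] [358 209]
```

View pics/s22z.png

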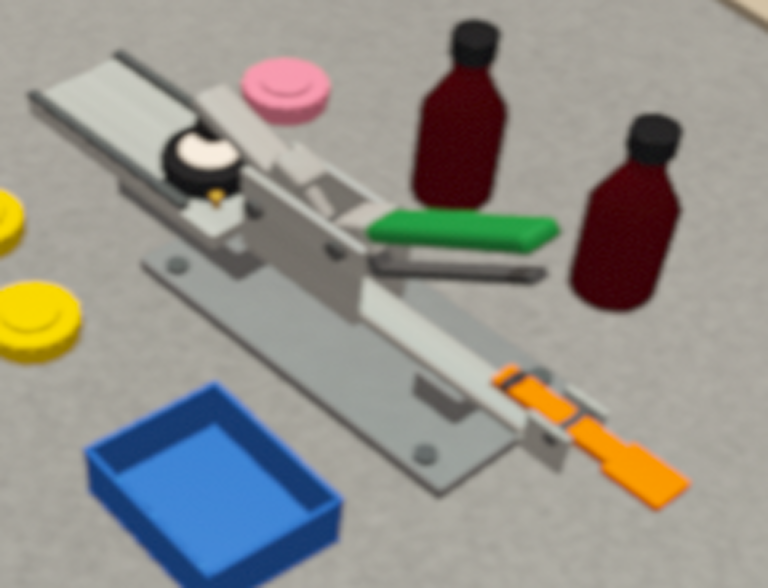

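View pics/t22.png

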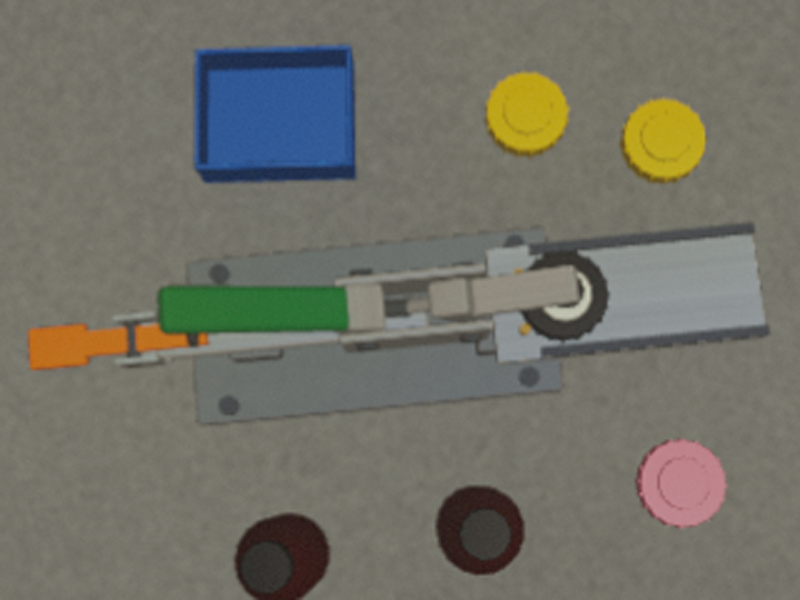

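```bash
python3 - <<'E'
from h import *
a=cv2.imread("pics/scene8.png")  # crop 210,100 x3
b=cv2.imread("pics/s22.png")
b=cv2.resize(b[100:300,210:450],None,fx=3,fy=3,interpolation=cv2.INTER_CUBIC)
A=cv2.resize(a[170:300,100:230],None,fx=3,fy=3);B=cv2.resize(b[170:300,100:230],None,fx=3,fy=3)
cv2.imwrite("pics/cmp.png",np.hstack([A,B]))
for im in(a,b):
    c=[c for c in blobs(im[170:300,100:230,::-1].copy(),(0,0,190),(25,70,255),100)][0];print(cv2.boundingRect(c),cv2.contourArea(c))
# side view of plug: 'top' displacement
u=np.array([-.1115,.9938,0]);v=np.array([.9938,.1115,0]);S=np.array([.5001,-.0433,0])
for z in(.071,.0755):
    print(z,[np.round((proj("scene",S+p+[0,0,z])-[210,100])*3,1) for p in(-.015*u,.015*v,-.015*v)])
E
```

```text
(58, 0, 72, 70) 2226.5
(60, 0, 70, 68) 2015.5
0.071 [array([149.8, 204.4]), array([146.5, 231.1]), array([188.4, 206.5])]
0.0755 [array([149.7, 198.3]), array([146.4, 225. ]), array([188.5, 200.4])]
```

View pics/cmp.png

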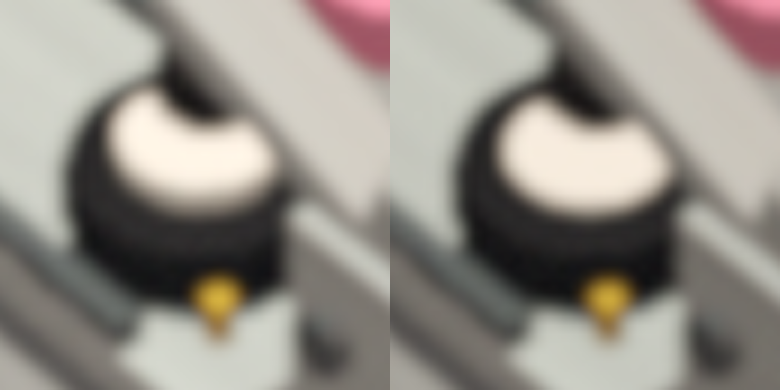

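```bash
python3 - <<'E'
from rig import manip
print(manip.sign_off())
E
```

```text
the job is handed in; nothing more can be done
None
```

The job is done and handed in at about 25.5 s of the 72 s allowed; the hand-in gave no verdict.

- **Cap:** It rests against both stop pins, within about 0.5 mm of the seat in the top view. The first push stalled at 7 N about 1.5–2 mm short, probably because a gripper knuckle touched the jaw tip. I backed off, turned the gripper a quarter turn and pushed again to about 6 N.
- **Handle:** I pushed it down along its arc, with at most about 10 N read. The force faded to nothing, then I felt a light 2.4 N touch at its stop. It stayed down when I lifted off, so the pliers had locked.
- **Lever:** About 15 mm of travel at under 4 N let the pliers go, and the handle sprang back to its open position. I then backed away, and the lever is at rest again.
- **Last checks:** In the final pictures the plug sits several millimetres lower than before, which fits it being home, though the open jaw partly hides it. The cap has not moved. By eye, the bottles and tub are where they started. The robot touches nothing.

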